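Tighten the gauge's union nut with an adjustable wrench

TASK

The gauge on the filter holder was put back after cleaning and its big hexagon union nut is only finger-tight: slide the adjustable wrench onto the nut, roll its worm until the jaws fit the nut snugly, and tighten the nut clockwise (seen from above) as far as its stop. Then take the wrench off and lay it flat on the bare bench, clear of the filter holder. Do not knock the gauge or tip over the beaker or the honey jar.

Things in the scene. Friction and masses are not known exactly. Their poses are not given: they have to be found in the camera images.
- filter_holder: stainless disc filter holder, fixed: flat round top plate 50 mm above the bench (168 mm across, 185 over its clamp band), origin under its centre. Union nut in the middle of the plate, gauge above it on a 19 mm stem. On the side away from the dial, 64 mm from the centre, a vent cock stands 24 mm above the plate; a clamp lug and a hose barb stick out of the rim there, below the plate's top
- gauge: round pressure gauge fixed to the holder, case 66 mm across, 38 mm deep, lower rim 53 mm and centre 86 mm above the plate; the dial looks along its -x, origin as the holder's. It overhangs the nut: an upright gripper cannot reach the worm of a wrench that is on the nut; lean the gripper back, away from the gauge, by 30 to 40 degrees
- nut_mid (a point): on the axis of the union nut, 8.5 mm above the plate, as high as the middle of a wrench lying on the plate. Steel hexagon, 30 mm across flats, 34.6 across corners, 1.5 to 21.5 mm above the plate. z up; x points at a corner and turns with the nut, y is square to a flat
- union_nut (a joint): angle of the union nut in rad, growing clockwise seen from above: 0.05 to 0.40 at the start, tight at its hard stop at 1.0. It turns stiffly (about 0.2 N m) and stays where it is left; the gauge does not turn with it
- wrench: loose steel adjustable wrench, about 0.35 kg, flat on the bench. Origin on its underside in the mouth, where the axis of a fitted 30 mm nut lies: x out of the mouth, z up. Fixed jaw's face at y = -15 mm, movable jaw at +y, jaw faces from x = -19 (throat) to 13 mm, jaws 17 mm high. Balances about 58 mm behind the mouth. On the nut it stays lying flat on the plate by itself
- wrench_mouth (a point): the wrench's mouth: its origin, 8.5 mm above its underside, same axes. The wrench is on the nut when this point is at point nut_mid and two flats of the nut are parallel to its x; it goes on along +x (the gauge is in the way from above)
- wrench_grip (a point): middle of the handle, at (-123, -24, 8) mm in the wrench's frame, same axes as the wrench. The handle runs 15 degrees off -x, in direction (-0.966, -0.259), from 84 to 180 mm behind the mouth; 21 mm wide, its underside 2 mm and its top 13.5 mm above the wrench's underside
- worm_mid (a point): centre of the worm, at (-40, 6, 8.7) mm in the wrench's frame, same axes: knurled roller along y, radius 8 mm, length 22 mm, 4.2 mm proud of the metal round it, 2.2 mm of the bridge ahead (from x = -31 mm). Rubbing its top towards the mouth (+x) closes the jaws, the other way opens them: 1 mm per 7.3 mm of rubbing. Stiff (6 N at its rim): press with 10 to 15 N
- wrench_jaw (a joint): opening between the jaws in m; 0.0348 to 0.0364 at the start, 0.030 when they touch both flats of the nut, 0.040 at most. It stays where the worm leaves it and can be moved only with the worm
- beaker: empty 150 ml beaker, 72 mm across, 92 mm tall, origin under its centre
- honey_jar: open honey jar, 69 mm across, 88 mm tall, origin under its centre

How it is judged:
On the way, in this order (a step that is already met when the one before it is completed fails the run):
1. the wrench is on the nut with its jaws rolled snug (open less than 31.2 mm) (value of joint wrench_jaw below 0.0312 m and horizontal distance between wrench_mouth and nut_mid below 0.009 m and z of wrench_mouth in the frame of nut_mid between -0.006 and 0.006 m), for 0.2 s.
2. the nut is at its stop with the wrench still on it (value of joint union_nut above 0.96 rad and horizontal distance between wrench_mouth and nut_mid below 0.01 m and z of wrench_mouth in the frame of nut_mid between -0.006 and 0.006 m), for 0.1 s.
At the end, for the whole second after the job is handed in: The union nut is within 0.04 rad of its stop (joint above 0.96), and the wrench lies still and flat on the bench itself (origin under 5 mm, tilt under 0.06 rad), its mouth more than 130 mm from the nut's axis (value of joint union_nut above 0.96 rad and height (world z) of wrench below 0.005 m and angle between wrench's own z axis and vertical below 0.06 rad and horizontal distance between wrench_mouth and nut_mid above 0.13 m and linear speed of wrench below 0.02 m/s); the robot touches nothing.
It fails at once if the gauge is knocked (more than 8 N) (contact force between gauge and anything else above 8 N).
It fails at once if the beaker is tipped over (angle between beaker's own z axis and vertical above 0.6 rad).
It fails at once if the honey jar is tipped over (angle between honey_jar's own z axis and vertical above 0.6 rad).
It also fails if it takes over 72 s, if anything falls off the work surface, if the arm or the gripper's body presses on something with over 40 N, if the wrist force passes 120 N, or if a joint passes its speed limit or range.

ROBOT

A 7-joint arm with a two-finger parallel gripper is mounted at the origin on a cart in front of the work surface, level with it; the furniture and walls round the work are solid. World frame = base frame: x ahead of the robot, y to its left, z up, the work surface at z = 0. Lengths are in m, angles in rad, forces in N, time in s.
With the tool pointing down it reaches from about 0.425 to 0.875 m from the base axis. Payload 9.9 kg.
Tool frame: the origin (TCP) lies at the very end of the fingers, on their centre line; the grasp point (between the pads) lies 19 mm behind it (env.grip_point_offset is the distance from the TCP to the grasp point, in m); z points along the fingers, y is the line along which they close (so a half turn about z gives the same grasp; the last joint's range is limited). The gripper opens to 85 mm and grips with 20 to 120 N. Pads are 22 mm wide; open, the fingers measure 114 mm over their backs; the gripper's body (76 mm by 85 mm) begins 54 mm behind the grasp point. The pads swing forward as they close: fully open they stand 13 mm farther back than shut.
Start: joints at [-1.196, 0.576, 0.025, 1.437, -0.015, 1.129, -0.057], TCP at [0.299, 0.605, 0.231] pointing down, gripper open.
Joint ranges: [-2.76, 2.76], [-0.34, 2.15], [-1.52, 1.57], [0.19, 2.46], [-1.09, 4.23], [0.17, 1.99], [-2.82, 2.82]. Speed limits (rad/s): [2.22, 2.22, 3.01, 3.01, 3.14, 3.14, 3.14].

INTERFACE

Orientations are given as a 3x3 rotation matrix whose columns are the frame's x, y, z axes.
In Python, from station import env gives the robot as it stands.
- The arm moves only by the shell command python3 nudge.py 'ROWS'. ROWS is a JSON list of rows, 1 to 20 of them, each of 7 numbers: a rotation vector rx, ry, rz in rad, then dx, dy, dz in m, then the opening from 0.0 (shut) to 1.0 (fully open); each row is the pose to reach, as a shift and turn from the pose commanded when the command began, along the tool's axes at that moment; what a row does not reach only later rows make up. A row lasts 1/10 s, in which the tool goes at most 0.05 m and 0.15 rad, less where a joint would pass 70% of its speed; a pose out of reach is approached as far as the arm can. The fingers move at their own pace and stop on an object; the grip force is fixed at half the most. Time passes only in rows, so rows that do not move let the fingers close. It prints the time, the measured TCP pose, the force, the opening and the grip force at its end. Input that does not fit is refused with a message, and nothing moves.
- env.get_obs(): the state, without advancing time (a new reading comes with each control period).
- env.grab_frame(name): name is "side" or "top"; returns a dict with "image" (420x560x3 uint8, red, green, blue), "K" (3x3 intrinsics, pixels), "R" (3x3) and "t" (3): a world point X has camera coordinates R X + t. Camera axes: x right, y down, z forward; pixel columns grow to the right and rows downward; lengths in m; the calibration is good to about 2 mm. A picture is of the moment at which its call begins. There is no depth.
- env.finish_job(): hands the job in; it is judged then, once.
The state is a dict: "time_s": time; "joints": joint angles; "qd": joint speeds; "joint_efforts": joint torques, N m; "eef_pos": TCP position; "tool_rot": TCP orientation; "wrist_force": force on the tool from outside, world axes, zero at the start; "ft_torque": the same for the moment, N m; "grip_width": opening from 0.0 (shut) to 1.0 (fully open); "grasp_force": force on a finger pad.
Only numpy, scipy, OpenCV 4.12 (cv2) and the standard library are available. Lean on these libraries where they do the work, as an engineer would, in place of code of your own. Each camera call takes 0.05 s, during which the arm holds its last target. There are 200 camera calls.

## Working session

There is one attempt and no reset: what is moved stays moved. The work goes in short steps, Python scripts to look and compute and a shell command to move; the robot and the scene stay as the last step left them, time stands still between calls to the robot, and variables do not carry over. Pictures are saved under pics/ and viewed, at most 10 in all, crops included, and the job is handed in when it is done.

```bash
ls; mkdir -p pics
python3 - <<'E'
from station import env
import cv2,numpy as np
o=env.get_obs();print(o['time_s'],o['eef_pos'],o['tool_rot'],o['grip_width'],env.grip_point_offset)
for n in('top','side'):
    f=env.grab_frame(n);np.savez(f'{n}0.npz',**f);cv2.imwrite(f'pics/{n}0.png',f['image'][:,:,::-1]);print(n,f['K'],f['R'],f['t'])
E
```

```text
nudge.py
pics
station.py
0.0 [0.29872663 0.60479981 0.23046254] [[-8.96599876e-01  4.42841094e-01 -6.53341780e-04]
 [ 4.42841570e-01  8.96598643e-01 -1.48913137e-03]
 [-7.36632100e-05 -1.62448190e-03 -9.99998678e-01]] 1.003762052234537 0.0187
top [[422.65987566   0.         278.51472925]
 [  0.         422.65987566 215.64225666]
 [  0.           0.           1.        ]] [[ 0.01281424 -0.9998778   0.00895407]
 [-0.99817615 -0.01331972 -0.05888092]
 [ 0.05899299 -0.00818322 -0.99822486]] [-0.00311342  0.56564964  1.19295032]
side [[435.33540314   0.         278.92062774]
 [  0.         435.33540314 213.41274248]
 [  0.           0.           1.        ]] [[-0.98721018  0.15931034 -0.00602327]
 [ 0.1205021   0.72092155 -0.68245979]
 [-0.10438059 -0.67445707 -0.73089832]] [ 0.56318056 -0.04145573  1.2795683 ]
```

View pics/top0.png

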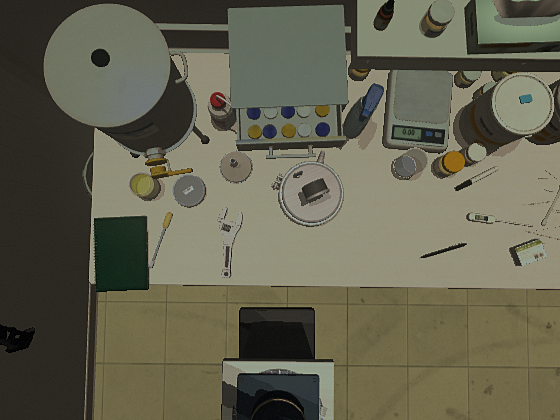

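View pics/side0.png

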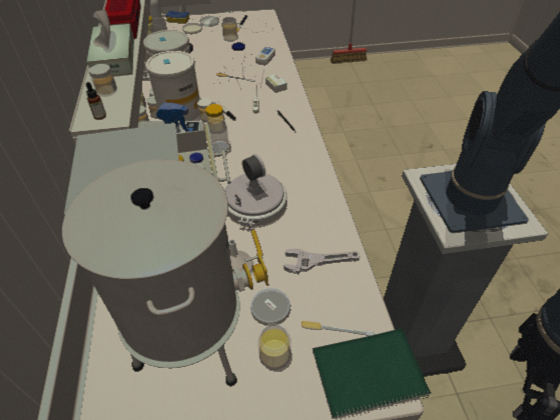

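The top view shows the wrench near (230,240) with its mouth up, the holder near (311,192), and the beaker and honey jar near (405,165) and (145,185). The side view has the wrench at (320,260) and the holder at (255,195). I'll enlarge the relevant parts.

Run:
```python
import cv2,numpy as np
a=cv2.imread('pics/top0.png');b=cv2.imread('pics/side0.png')
r=lambda i,x,y,w,h,s:cv2.resize(i[y:y+h,x:x+w],None,fx=s,fy=s,interpolation=cv2.INTER_CUBIC)
L=np.hstack([r(a,205,200,50,80,7.5),r(a,265,145,82,120,5)[:600,:]])
cv2.imwrite('pics/c1.png',L);print(L.shape)
L=np.vstack([r(b,270,235,100,50,6)[:300],r(b,215,145,85,85,3.5)[:298,:297].repeat(1,0) if 0 else np.pad(r(b,215,148,90,74,4)[:300],((0,0),(0,240),(0,0)))])
cv2.imwrite('pics/c2.png',L);print(L.shape)
```

```text
(600, 785, 3)
(596, 600, 3)
```

View pics/c1.png

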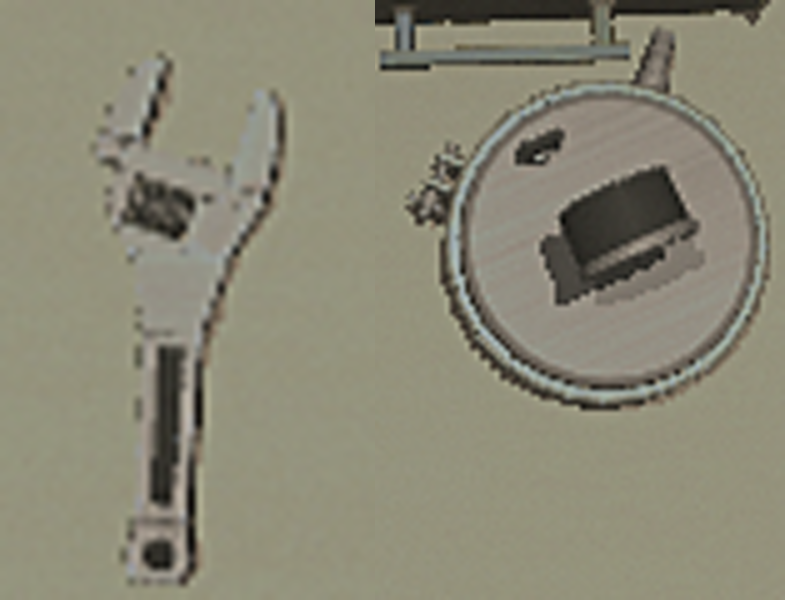

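View pics/c2.png

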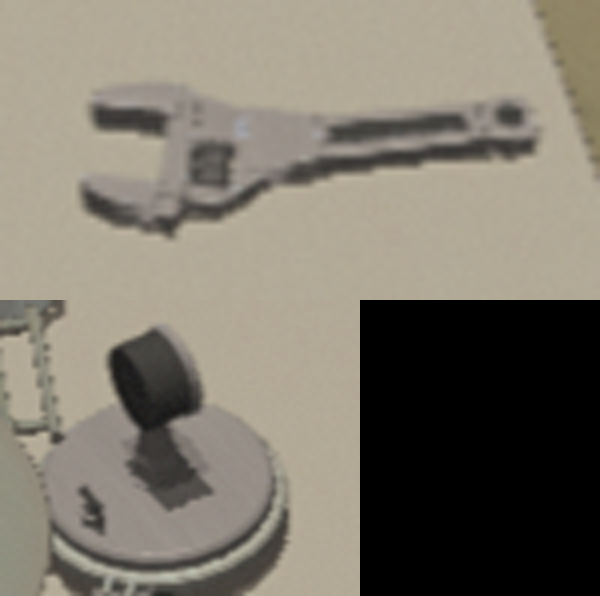

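The top crop shows the worm at (158,208), the slot at (165,425), the handle hole at (158,552) and the plate centre at about (607,240). The gauge dial faces down and slightly right. The side crop shows the worm at (212,163), the slot at (395,127) and the hole at (510,113). Next I triangulate these and look for the nut.

```bash
cat > h.py <<'E'
import numpy as np,cv2
def cam(n,f=None):
    return np.load(f'{n}0.npz') if f is None else f
def ray(c,p):
    d=c['R'].T@np.linalg.inv(c['K'])@np.array([p[0],p[1],1.]);return -c['R'].T@c['t'],d/np.linalg.norm(d)
def plane(c,p,z):
    o,d=ray(c,p);return o+d*(z-o[2])/d[2]
def tri(c1,p1,c2,p2):
    P=[c['K']@np.c_[c['R'],c['t']] for c in(c1,c2)]
    X=cv2.triangulatePoints(P[0],P[1],np.float64(p1).reshape(2,1),np.float64(p2).reshape(2,1)).ravel();return X[:3]/X[3]
def proj(c,X):
    u=c['K']@(c['R']@np.asarray(X,float)+c['t']);return u[:2]/u[2]
E
python3 - <<'E'
from h import *
T,S=cam('top'),cam('side')
def blobs(c,box,thr):
    x,y,w,h=box;g=cv2.cvtColor(c['image'],cv2.COLOR_RGB2GRAY)
    g=cv2.resize(g[y:y+h,x:x+w],None,fx=4,fy=4,interpolation=cv2.INTER_CUBIC)
    cs,_=cv2.findContours((g<thr).astype('u1')if 0 else (g<thr).astype(np.uint8),cv2.RETR_LIST,cv2.CHAIN_APPROX_NONE)
    for k in cs:
        if cv2.contourArea(k)>60:
            (a,b),s,an=cv2.minAreaRect(k);print(np.round([x+(a+.5)/4-.5,y+(b+.5)/4-.5],1),np.round(s,0)/4,round(an))
blobs(T,(212,205,34,75),95);print();blobs(S,(275,240,95,45),95)
f=lambda cx,cy,s,x,y:(x+(cx+.5)/s-.5,y+(cy+.5)/s-.5)
for nm,a,b in(('worm',(158,208),(212,163)),('slot',(165,425),(395,127)),('hole',(158,552),(510,113))):
    print(nm,np.round(tri(T,f(*a,7.5,205,200),S,f(*b,6,270,235)),4))
# vent top, plate centre
print('vent',tri(T,f(540,147,5,265,145),S,f(92,508-300,4,215,148)))
pc=plane(T,f(607,240,5,265,145),.05);print('plate',pc)
# side ellipse of plate rim: project
print(proj(S,pc))
for c,n,x0,y0,w,h,s in((S,'n1',225,150,70,70,8),(T,'n2',290,170,50,50,8)):
    p=c['image'][y0:y0+h,x0:x0+w,::-1].astype(float);p=np.clip((p/255)**.5*255*1.05,0,255).astype(np.uint8)
    cv2.imwrite(f'pics/{n}.png',cv2.resize(p,None,fx=s,fy=s,interpolation=cv2.INTER_CUBIC))
a,b=cv2.imread('pics/n1.png'),cv2.imread('pics/n2.png')
cv2.imwrite('pics/n.png',np.hstack([a[80:,40:400+40],np.pad(b,((0,80),(0,0),(0,0)))]))
E
```

```text
[225.6 273.5] [3.75 4.  ] 90
[230.1 268.8] [ 2.   17.25] 5
[231.1 252.9] [ 1. 11.] 0
[226.8 256.4] [ 3.75 21.5 ] 4
[237.7 230.5] [ 1.75 12.5 ] 28
[225.8 227.2] [9. 7.] 19
[225.4 213. ] [ 1.5  10.75] 17

[299.2 269.5] [ 8.   30.75] 87
[304.6 261.8] [7. 7.] 8
[337.7 260.9] [ 3.5  41.75] 83
[335.8 255.7] [ 3.  22.5] 84
[354.5 253.8] [2.75 3.75] 90
[291.2 254.4] [11.75  3.5 ] 5
worm [0.5293 0.1551 0.0164]
slot [0.4479 0.1504 0.0179]
hole [0.399  0.1522 0.0197]
vent [ 0.6961336  -0.30598251 -0.1830032 ]
plate [ 0.63227379 -0.29538256  0.05      ]
[244.6425199  146.24656107]
```

View pics/n.png

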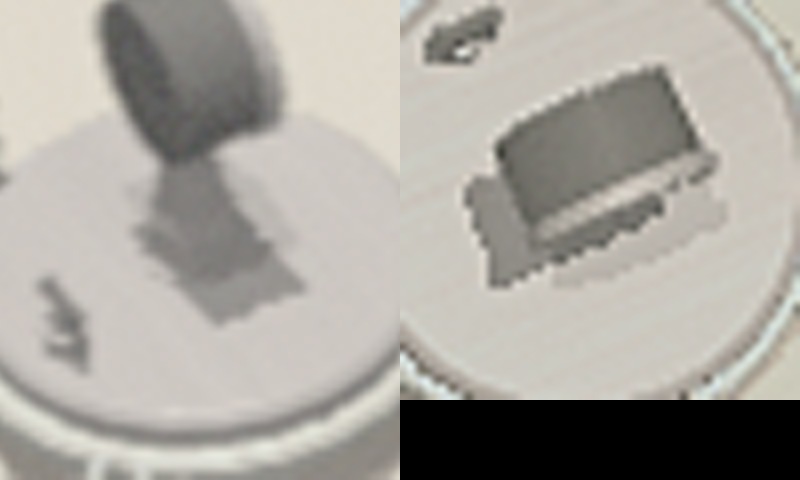

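The side crop shows the nut shaded under the gauge around (200,225), with what looks like a corner near (135,232). The top crop hides it behind the gauge at (600,150). Next come the plate centre, the gauge heading and the wrench pose.

Run:
```python
from h import *
T,S=cam('top'),cam('side')
f=lambda cx,cy,s,x,y:np.array((x+(cx+.5)/s-.5,y+(cy+.5)/s-.5))
w=plane(T,(225.8,227.2),.015);s=plane(T,(226.8,256.4),.0125);h=plane(T,(225.6,273.5),.0125)
print(w,s,h)
for a,b in((w,h),(s,h),(w,s)):
    d=b-a;print(np.degrees(np.arctan2(d[1],d[0]))%360,np.hypot(*d[:2]))
# plate: fit circle to brushed-plate/band outline in top
g=cv2.cvtColor(T['image'],cv2.COLOR_RGB2HSV);sub=T['image'][150:235,268:352].astype(int)
e=cv2.Canny(cv2.cvtColor(T['image'],cv2.COLOR_RGB2GRAY),60,140)
c=np.array((311.4,193.));ys,xs=np.nonzero(e);r=np.hypot(xs-c[0],ys-c[1])
for lo,hi in((26,30),(30,34)):
    k=(r>lo)&(r<hi);P=np.c_[xs[k],ys[k]].astype(np.float32);print(lo,len(P),cv2.fitEllipse(P),plane(T,cv2.fitEllipse(P)[0],.05))
e=cv2.Canny(cv2.cvtColor(S['image'],cv2.COLOR_RGB2GRAY),40,100)
pc=plane(T,c,.05)
for z in(.05,):
    print('side centre',proj(S,pc))
    rim=np.array([proj(S,pc+.084*np.array((np.cos(a),np.sin(a),0)))for a in np.linspace(0,6.28,9)]);print(rim.round(1))
# triangulated gauge-related: vent
v=tri(T,f(540-375,147,5,265,145),S,f(92,208,4,215,148));print('vent',v,np.degrees(np.arctan2(*(v-pc)[1::-1])),np.hypot(*(v-pc)[:2]))
# gauge front edge lower line & back edge at z~.136 (top) in top pic: n.png coords
N=lambda x,y:f(x-400,y,8,290,170)
for z in(.136,):
    q=[plane(T,N(*p),z) for p in((535,235),(700,150),(497,145),(655,68))];print(np.round(q,4))
    for a,b in((0,1),(2,3)):
        d=q[b]-q[a];print('edge',np.degrees(np.arctan2(d[1],d[0])),np.hypot(*d[:2]))
    print('mid',np.mean(q,0))
q=plane(S,f(175,312,8,225,150),.06);print('nutcorner?',q,q-pc,np.hypot(*(q-pc)[:2]))
# beaker, honey
print('honey',plane(T,(145,185),.05))
```

```text
[0.53064274 0.1545051  0.015     ] [0.44746647 0.15026744 0.0125    ] [0.39896206 0.15270847 0.0125    ]
180.7816888436258 0.13169293870040066
177.11897393029173 0.0485657984364428
182.91658108738775 0.0832841488137637
26 224 ((311.5120849609375, 193.0048828125), (57.0945930480957, 57.20952606201172), 68.03180694580078) [ 0.62825123 -0.08681258  0.05      ]
30 315 ((311.6629638671875, 193.10414123535156), (63.787864685058594, 64.50663757324219), 148.86094665527344) [ 0.6279784  -0.08723665  0.05      ]
side centre [253.86473856 191.49033066]
[[224.3 194.9]
 [234.9 208.9]
 [257.6 212.8]
 [277.8 203.8]
 [283.1 188.1]
 [271.5 175.3]
 [250.5 172. ]
 [231.2 179.8]
 [224.3 194.9]]
vent [ 0.67793162 -0.04642757  0.06539164] 38.894481059096286 0.06381958447498927
[[ 0.6028 -0.0664  0.136 ]
 [ 0.6312 -0.1196  0.136 ]
 [ 0.6319 -0.0538  0.136 ]
 [ 0.6578 -0.1049  0.136 ]]
edge -61.93714393366107 0.060328789552922354
edge -63.15210555591991 0.05720106349854318
mid [ 0.63093619 -0.08618844  0.136     ]
nutcorner? [ 0.64830151 -0.09143005  0.06      ] [ 0.02004091 -0.00493092  0.01      ] 0.02063860600905033
honey [0.64424923 0.3777419  0.05      ]
```

```bash
cat >> h.py <<'E'
from scipy.spatial.transform import Rotation as Ro
def to(pos,yh=None,dyaw=0,lean=None):
    "tool-frame delta to world pos; yh = heading of tool y (deg), tool down"
    from station import env
    o=env.get_obs();R=o['tool_rot'];d=R.T@(np.array(pos)-o['eef_pos'])
    Rt=R
    if yh is not None:
        a=np.radians(yh);y=np.array((np.cos(a),np.sin(a),0));z=np.array((0,0,-1.)) if lean is None else np.array(lean)/np.linalg.norm(lean)
        Rt=np.c_[np.cross(y,z),y,z]
    print(np.r_[Ro.from_matrix(R.T@Rt).as_rotvec(),d].round(4), 'F',np.round(o['wrist_force'],1),'g',round(o['grip_width'],3))
E
python3 nudge.py '[[0, 0, -0.2, -0.15, -0.15, 0.03, 1], [0, 0, -0.413, -0.33, -0.344, 0.13, 1], [0, 0, -0.413, -0.33, -0.344, 0.13, 1], [0, 0, -0.413, -0.33, -0.344, 0.13, 1], [0, 0, -0.413, -0.33, -0.344, 0.13, 1], [0, 0, -0.413, -0.33, -0.344, 0.13, 1], [0, 0, -0.413, -0.33, -0.344, 0.13, 1], [0, 0, -0.413, -0.33, -0.344, 0.13, 1], [0, 0, -0.413, -0.33, -0.344, 0.13, 1], [0, 0, -0.413, -0.33, -0.344, 0.13, 1], [0, 0, -0.413, -0.33, -0.344, 0.13, 1], [0, 0, -0.413, -0.33, -0.344, 0.13, 1], [0, 0, -0.413, -0.33, -0.344, 0.13, 1], [0, 0, -0.413, -0.33, -0.344, 0.13, 1]]'
python3 - <<'E'
from h import *
to((.442,.151,.003),87.4)
S=cam('side');T=cam('top');L=[]
for c,x0,y0,w,h in((S,236,170,40,40),(T,296,180,40,40)):
    p=cv2.cvtColor(c['image'],cv2.COLOR_RGB2GRAY)[y0:y0+h,x0:x0+w].astype(float)
    p=np.clip((p-20)/(130-20),0,1)**.8*255
    L.append(cv2.applyColorMap(cv2.resize(p.astype(np.uint8),(400,400),interpolation=cv2.INTER_NEAREST),cv2.COLORMAP_JET))
cv2.imwrite('pics/nz.png',np.hstack(L))
E
```

```text
time_s: 1.5
eef_pos: [0.4423, 0.1522, 0.1015]
tool_rot: [[-0.999, 0.043, 0.0], [0.043, 0.999, 0.001], [-0.0, 0.001, -1.0]]
wrist_force: [-0.3, 0.2, -0.8]
grip_width: 1.001
grasp_force: 0.0
[ 0.0007  0.0004  0.002   0.0003 -0.0012  0.0985] F [-0.3  0.2 -0.8] g 1.001
```

View pics/nz.png

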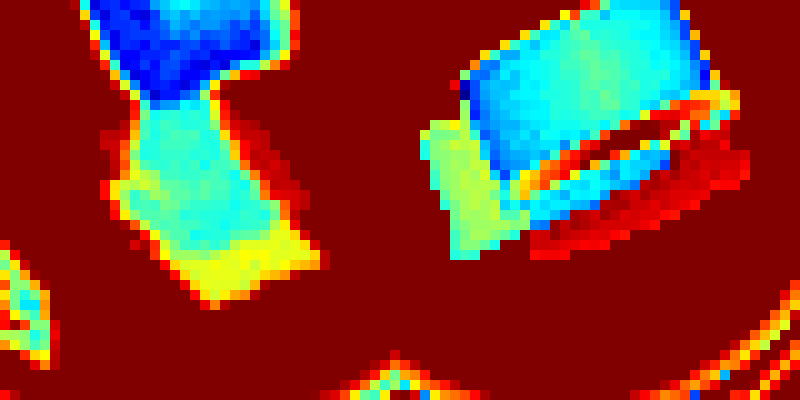

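```bash
python3 - <<'E'
from h import *
S=cam('side');c=np.array((.628,-.087,0))
for p,z in(((200,255),.0515),((282,228),.0515),((118,208),.0515),((115,180),.0715),((240,120),.0715),((290,190),.0715)):
    q=plane(S,(236+p[0]/10-.5,170+p[1]/10-.5),z)-c;print(p,q[:2].round(4),np.hypot(*q[:2]).round(4),np.degrees(np.arctan2(q[1],q[0])).round(1))
for a in(0,15,30,45):
  print(a,[tuple(((proj(S,c+np.array((.0173*np.cos(t),.0173*np.sin(t),z)))-(235.5,169.5))*10).round().astype(int)) for z in(.0515,.0715) for t in np.radians(a+60*np.arange(6))])
E
python3 nudge.py '[[0, 0, 0, 0, 0, 0.05, 1], [0, 0, 0, 0, 0, 0.0985, 1], [0, 0, 0, 0, 0, 0.0985, 1], [0, 0, 0, 0, 0, 0.0985, 1], [0, 0, 0, 0, 0, 0.0985, 0.1], [0, 0, 0, 0, 0, 0.0985, 0], [0, 0, 0, 0, 0, 0.0985, 0], [0, 0, 0, 0, 0, 0.0985, 0], [0, 0, 0, 0, 0, 0.0985, 0], [0, 0, 0, 0, 0, 0.0985, 0]]'
```

```text
(200, 255) [-0.0025  0.0169] 0.0171 98.3
(282, 228) [-0.0267  0.0099] 0.0285 159.6
(118, 208) [ 0.0182 -0.0059] 0.0191 -17.9
(115, 180) [0.0189 0.0037] 0.0193 11.0
(240, 120) [-0.0187 -0.015 ] 0.024 -141.3
(290, 190) [-0.0288  0.0158] 0.0328 151.3
0 [(np.int64(123), np.int64(222)), (np.int64(160), np.int64(255)), (np.int64(221), np.int64(248)), (np.int64(245), np.int64(208)), (np.int64(208), np.int64(175)), (np.int64(148), np.int64(182)), (np.int64(119), np.int64(170)), (np.int64(156), np.int64(204)), (np.int64(218), np.int64(196)), (np.int64(242), np.int64(156)), (np.int64(205), np.int64(124)), (np.int64(144), np.int64(131))]
15 [(np.int64(127), np.int64(232)), (np.int64(175), np.int64(257)), (np.int64(232), np.int64(240)), (np.int64(240), np.int64(197)), (np.int64(193), np.int64(173)), (np.int64(136), np.int64(190)), (np.int64(123), np.int64(181)), (np.int64(172), np.int64(206)), (np.int64(230), np.int64(188)), (np.int64(238), np.int64(146)), (np.int64(189), np.int64(122)), (np.int64(132), np.int64(139))]
30 [(np.int64(135), np.int64(242)), (np.int64(192), np.int64(257)), (np.int64
[... 191 characters left out ...]
4(238), np.int64(178)), (np.int64(230), np.int64(137)), (np.int64(173), np.int64(122)), (np.int64(124), np.int64(149))]
45 [(np.int64(146), np.int64(250)), (np.int64(207), np.int64(254)), (np.int64(245), np.int64(219)), (np.int64(221), np.int64(180)), (np.int64(162), np.int64(177)), (np.int64(124), np.int64(211)), (np.int64(142), np.int64(198)), (np.int64(204), np.int64(202)), (np.int64(242), np.int64(167)), (np.int64(218), np.int64(129)), (np.int64(158), np.int64(125)), (np.int64(120), np.int64(159))]
time_s: 2.5
eef_pos: [0.4429, 0.1507, 0.0035]
tool_rot: [[-0.999, 0.046, 0.001], [0.046, 0.999, 0.0], [-0.001, 0.001, -1.0]]
wrist_force: [-1.1, -1.1, 10.7]
grip_width: 0.223
grasp_force: 61.4
```

The nut corner looks to be near heading 0°, but it is faint. The open jaws clear the corners at any angle, so I'll fit the wrench at heading 0° and correct it by feel. Grasped, so I lift and carry it to a spot short of the nut.

```bash
python3 nudge.py '[[0, 0, 0, 0, 0, -0.04, 0], [0, 0, 0, 0, 0, -0.08, 0], [0, 0, 0, 0, 0, -0.08, 0], [0, 0, -0.15, 0, -0.05, -0.08, 0], [0, 0, -0.307, 0.003, -0.13, -0.08, 0], [0, 0, -0.307, 0.003, -0.2, -0.08, 0], [0, 0, -0.307, 0.004, -0.262, -0.08, 0], [0, 0, -0.307, 0.004, -0.262, -0.08, 0], [0, 0, -0.307, 0.004, -0.262, -0.08, 0], [0, 0, -0.307, 0.004, -0.262, -0.08, 0], [0, 0, -0.307, 0.004, -0.262, -0.08, 0], [0, 0, -0.307, 0.004, -0.262, -0.08, 0]]'
python3 - <<'E'
from h import *
from station import env
to((.451,-.111,.0555),105)
L=[]
for n,x,y,w,h in(('top',250,165,110,110),('side',225,140,110,110)):
    f=env.grab_frame(n);np.savez(n+'1.npz',**f);L.append(cv2.resize(f['image'][y:y+h,x:x+w,::-1],(400,400),interpolation=cv2.INTER_CUBIC))
cv2.imwrite('pics/p1.png',np.hstack(L))
E
```

```text
time_s: 3.7
eef_pos: [0.4265, -0.1093, 0.0825]
tool_rot: [[-0.965, -0.261, -0.0], [-0.261, 0.965, 0.001], [0.0, 0.001, -1.0]]
wrist_force: [1.0, 1.6, -3.9]
grip_width: 0.223
grasp_force: 59.9
[ 0.0008 -0.0003  0.0018 -0.0232 -0.008   0.027 ] F [ 1.   1.6 -3.9] g 0.223
```

View pics/p1.png

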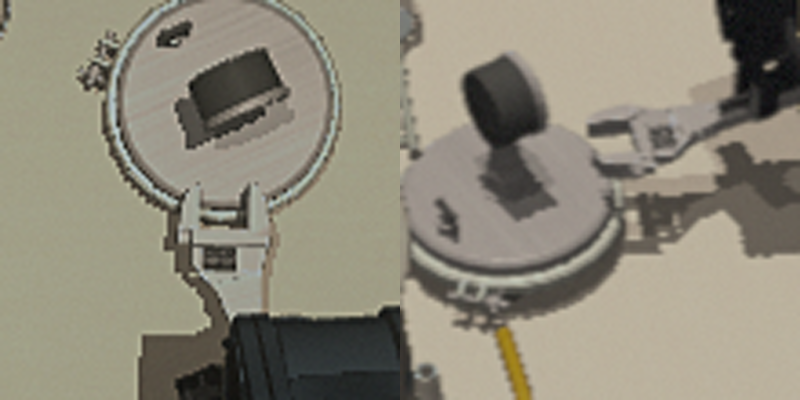

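The wrench hangs level in the gripper with its mouth straight up the top view. In the picture the worm is at (220,257) in the top half and (665,137) in the side half. I'll triangulate it.

Run:
```python
from h import *
T,S=np.load('top1.npz'),np.load('side1.npz')
s=400/110;f=lambda cx,cy,x,y:np.array((x+(cx+.5)/s-.5,y+(cy+.5)/s-.5))
tt=lambda a,b:tri(T,f(*a,250,165),S,f(b[0]-400,b[1],225,140))
print('worm',tt((220,257),(665,137)))
print('fixedtip',tt((254,184),(592,127)),'movtip',tt((191,186),(600,163)))
# worm blob centroid, top
g=cv2.cvtColor(T['image'],cv2.COLOR_RGB2GRAY);
for c,(x,y,w,h) in((T,(302,229,16,14)),(S,(288,170,20,16))):
    q=cv2.cvtColor(c['image'],cv2.COLOR_RGB2GRAY)[y:y+h,x:x+w];m=cv2.moments((q<95).astype(np.uint8));print(x+m['m10']/m['m00'],y+m['m01']/m['m00'],m['m00'])
```

```text
worm [ 0.50703597 -0.07980133  0.09217035]
fixedtip [ 0.56057615 -0.10469774  0.08855963] movtip [ 0.56003918 -0.05816014  0.09308697]
307.88607594936707 235.74683544303798 79.0
298.14285714285717 178.73809523809524 42.0
```

```bash
python3 nudge.py '[[0, 0, 0, 0, 0, 0.011, 0], [0, 0, 0, 0, 0, 0.022, 0], [0, 0, 0, 0, 0, 0.022, 0], [0, 0, 0, -0.02, -0.007, 0.022, 0], [0, 0, 0, -0.03, -0.01, 0.022, 0], [0, 0, 0, -0.04, -0.013, 0.022, 0], [0, 0, 0, -0.048, -0.0155, 0.022, 0], [0, 0, 0, -0.048, -0.0155, 0.022, 0]]'; python3 nudge.py '[[0, 0, 0, -0.008, -0.002, 0, 0], [0, 0, 0, -0.016, -0.004, 0, 0], [0, 0, 0, -0.023, -0.006, 0, 0], [0, 0, 0, -0.028, -0.007, 0, 0], [0, 0, 0, -0.028, -0.007, 0, 0]]'
```

```text
time_s: 4.6
eef_pos: [0.478, -0.1133, 0.0609]
tool_rot: [[-0.966, -0.259, 0.001], [-0.259, 0.966, 0.0], [-0.001, -0.0, -1.0]]
wrist_force: [-0.6, -0.1, -3.8]
grip_width: 0.223
grasp_force: 59.9
time_s: 5.1
eef_pos: [0.5066, -0.1129, 0.0608]
tool_rot: [[-0.966, -0.258, 0.001], [-0.258, 0.966, 0.0], [-0.001, -0.0, -1.0]]
wrist_force: [0.2, -0.1, -2.7]
grip_width: 0.224
grasp_force: 59.9
```

```bash
python3 nudge.py '[[0, 0, 0, -0.003, -0.0008, 0, 0], [0, 0, 0, -0.005, -0.0013, 0, 0], [0, 0, 0, -0.005, -0.0013, 0, 0]]';  python3 nudge.py '[[0, 0, 0, -0.003, -0.0008, 0, 0], [0, 0, 0, -0.003, -0.0008, 0, 0]]';python3 - <<'E'
from h import *
from station import env
L=[]
for n,x,y,w,h in(('top',270,165,80,80),('side',235,150,80,80)):
    f=env.grab_frame(n);np.savez(n+'2.npz',**f);i=f['image'][y:y+h,x:x+w,::-1];i=((i/255.)**.6*255).astype(np.uint8);L.append(cv2.resize(i,(400,400),interpolation=cv2.INTER_CUBIC))
cv2.imwrite('pics/p2.png',np.hstack(L))
E
```

```text
time_s: 5.4
eef_pos: [0.5103, -0.1131, 0.0607]
tool_rot: [[-0.966, -0.258, -0.001], [-0.258, 0.966, -0.0], [0.001, 0.0, -1.0]]
wrist_force: [-1.6, 0.1, -3.3]
grip_width: 0.218
grasp_force: 59.9
time_s: 5.6
eef_pos: [0.5106, -0.1134, 0.06]
tool_rot: [[-0.966, -0.258, -0.006], [-0.258, 0.966, -0.0], [0.006, 0.001, -1.0]]
wrist_force: [-8.7, -0.7, -0.2]
grip_width: 0.223
grasp_force: 60.1
```

View pics/p2.png

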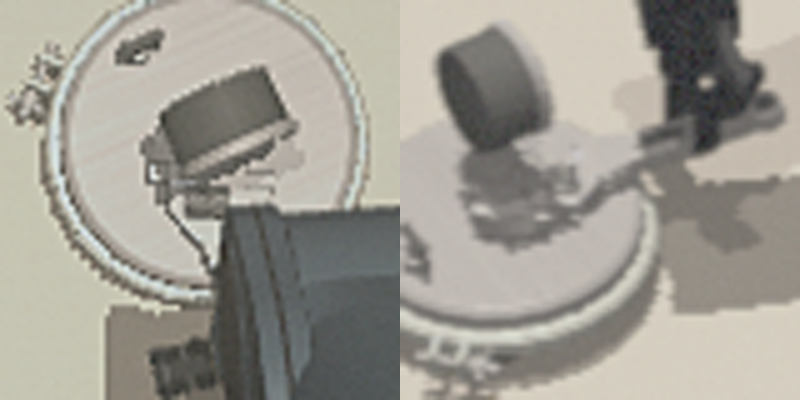

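The wrench has reached the throat with the gauge untouched, and both jaws straddle the nut under the gauge at about (200,180) in the top half. I ease off slightly, lower it and release.

```bash
python3 nudge.py '[[0, 0, 0, 0.005, 0.0013, 0, 0], [0, 0, 0, 0.005, 0.0013, 0.003, 0], [0, 0, 0, 0.005, 0.0013, 0.005, 0], [0, 0, 0, 0.005, 0.0013, 0.005, 0]]';python3 nudge.py '[[0, 0, 0, 0, 0, 0, 0.15], [0, 0, 0, 0, 0, 0, 0.5], [0, 0, 0, 0, 0, 0, 0.6], [0, 0, 0, 0, 0, 0, 0.6], [0, 0, 0, 0, 0, 0, 0.6]]'; python3 -c "
from h import *
to((.4,-.113,.10),90,lean=(np.sin(.6),0,-np.cos(.6)))"
```

```text
time_s: 6.1
eef_pos: [0.5093, -0.1129, 0.0556]
tool_rot: [[-0.966, -0.258, 0.001], [-0.258, 0.966, 0.0], [-0.001, -0.0, -1.0]]
wrist_force: [0.1, -0.8, -2.2]
grip_width: 0.222
grasp_force: 59.9
time_s: 6.6
eef_pos: [0.509, -0.113, 0.056]
tool_rot: [[-0.966, -0.258, 0.001], [-0.258, 0.966, -0.0], [-0.0, -0.0, -1.0]]
wrist_force: [-0.2, -0.1, 0.7]
grip_width: 0.601
grasp_force: 0.0
[ 0.0782 -0.5961  0.2533  0.1053  0.0282 -0.0441] F [-0.2 -0.1  0.7] g 0.601
```

```bash
python3 -c "
from h import *
to((.49,-.0826,.15),90,lean=(np.sin(.7),0,-np.cos(.7)))"
```

```text
[ 0.0913 -0.6955  0.2505  0.0105  0.0343 -0.094 ] F [-0.2 -0.1  0.7] g 0.601
```

```bash
python3 nudge.py '[[0, 0, 0, 0, 0, -0.03, 0.6], [0, 0, 0, 0, 0, -0.06, 0.6], [0.02, -0.15, 0.05, 0.005, 0.015, -0.094, 0.3], [0.04, -0.3, 0.1, 0.0105, 0.034, -0.094, 0], [0.06, -0.45, 0.16, 0.0105, 0.034, -0.094, 0], [0.08, -0.6, 0.21, 0.0105, 0.034, -0.094, 0], [0.0913, -0.6955, 0.2505, 0.0105, 0.034, -0.094, 0], [0.0913, -0.6955, 0.2505, 0.0105, 0.034, -0.094, 0], [0.0913, -0.6955, 0.2505, 0.0105, 0.034, -0.094, 0], [0.0913, -0.6955, 0.2505, 0.0105, 0.034, -0.094, 0]]';python3 -c "
from h import *
to((.585,-.0826,.085),90,lean=(np.sin(.7),0,-np.cos(.7)))"
```

```text
time_s: 7.6
eef_pos: [0.4839, -0.1091, 0.1439]
tool_rot: [[-0.916, -0.055, 0.398], [-0.096, 0.992, -0.083], [-0.39, -0.114, -0.914]]
wrist_force: [-0.6, -1.8, 0.2]
grip_width: 0.004
grasp_force: 0.0
[-0.0688 -0.2928  0.1076 -0.0721  0.0275  0.0918] F [-0.6 -1.8  0.2] g 0.004
```

```bash
python3 nudge.py '[[-0.035, -0.15, 0.05, -0.01, 0.027, 0, 0], [-0.069, -0.293, 0.108, -0.015, 0.027, 0, 0], [-0.069, -0.293, 0.108, -0.015, 0.027, 0, 0], [-0.069, -0.293, 0.108, -0.015, 0.027, 0, 0], [-0.069, -0.293, 0.108, -0.015, 0.027, 0, 0], [-0.069, -0.293, 0.108, -0.015, 0.027, 0, 0]]';python3 -c "
from h import *
to((.585,-.0826,.085),90,lean=(np.sin(.7),0,-np.cos(.7)));from station import env;print(env.get_obs()['joints'])"
```

```text
time_s: 8.2
eef_pos: [0.5259, -0.0986, 0.1612]
tool_rot: [[-0.791, 0.009, 0.612], [0.013, 1.0, 0.001], [-0.612, 0.009, -0.791]]
wrist_force: [0.7, 1.3, -0.7]
grip_width: -0.004
grasp_force: 0.0
[ 0.0011 -0.0411 -0.0131  0.0002  0.0159  0.0965] F [ 0.7  1.3 -0.7] g -0.004
[ 1.11255686  0.7346219  -1.51437706  2.46036627  1.853418    0.8135544
 -0.14360546]
```

```bash
python3 nudge.py '[[0, -0.01, -0.003, 0, 0.004, 0.025, 0], [0, -0.02, -0.006, 0, 0.008, 0.05, 0], [0, -0.03, -0.01, 0, 0.012, 0.075, 0], [0, -0.041, -0.013, 0, 0.016, 0.09, 0], [0, -0.041, -0.013, 0, 0.016, 0.09, 0], [0, -0.041, -0.013, 0, 0.016, 0.09, 0]]';python3 -c "
from h import *
to((.5944,-.0826,.0738),90,lean=(np.sin(.7),0,-np.cos(.7)));from station import env;print(env.get_obs()['joints'])"
```

```text
time_s: 8.8
eef_pos: [0.5826, -0.0727, 0.0946]
tool_rot: [[-0.762, -0.018, 0.647], [-0.014, 1.0, 0.012], [-0.647, -0.0, -0.762]]
wrist_force: [-0.1, -0.3, -0.3]
grip_width: 0.003
grasp_force: 0.0
[ 0.0116  0.0042  0.014   0.0046 -0.0101  0.0234] F [-0.1 -0.3 -0.3] g 0.003
[ 0.90206663  0.96477621 -1.40246858  2.45013053  2.09010993  1.04645421
 -0.26144635]
```

```bash
python3 nudge.py '[[0.0116, 0.004, 0.014, 0.002, -0.005, 0.01, 0], [0.0116, 0.004, 0.014, 0.0046, -0.0101, 0.018, 0], [0.0116, 0.004, 0.014, 0.0046, -0.0101, 0.021, 0], [0.0116, 0.004, 0.014, 0.0046, -0.0101, 0.021, 0]]';python3 nudge.py '[[0, 0, 0, 0, 0, 0.0025, 0], [0, 0, 0, 0, 0, 0.0025, 0]]';python3 nudge.py '[[0, 0, 0, 0, 0, 0.0025, 0], [0, 0, 0, 0, 0, 0.0025, 0]]'
```

```text
time_s: 9.2
eef_pos: [0.5931, -0.0841, 0.075]
tool_rot: [[-0.765, 0.003, 0.644], [0.002, 1.0, -0.002], [-0.644, -0.0, -0.765]]
wrist_force: [0.3, -0.0, -0.2]
grip_width: -0.001
grasp_force: 0.0
time_s: 9.4
eef_pos: [0.5948, -0.0835, 0.0735]
tool_rot: [[-0.764, 0.002, 0.645], [0.001, 1.0, -0.001], [-0.645, -0.0, -0.764]]
wrist_force: [-0.2, 0.5, -0.7]
grip_width: 0.005
grasp_force: 0.0
time_s: 9.6
eef_pos: [0.5966, -0.0834, 0.0719]
tool_rot: [[-0.764, 0.001, 0.645], [0.001, 1.0, -0.001], [-0.645, -0.001, -0.764]]
wrist_force: [-0.4, -1.1, 3.4]
grip_width: 0.0
grasp_force: 1.4
```

```bash
python3 nudge.py '[[0, 0, 0, 0.0019, 0, 0.0023, 0], [0, 0, 0, 0.0019, 0, 0.0023, 0]]'
```

```text
time_s: 9.8
eef_pos: [0.5987, -0.0834, 0.0714]
tool_rot: [[-0.76, 0.001, 0.65], [0.0, 1.0, -0.002], [-0.65, -0.002, -0.76]]
wrist_force: [-2.4, -2.6, 17.2]
grip_width: -0.002
grasp_force: 8.4
```

```bash
python3 nudge.py '[[0, 0, 0, -0.0015, 0, 0.0013, 0], [0, 0, 0, -0.003, 0, 0.0026, 0]]'
```

```text
time_s: 10.0
eef_pos: [0.6019, -0.0834, 0.0707]
tool_rot: [[-0.761, 0.001, 0.648], [0.0, 1.0, -0.002], [-0.648, -0.001, -0.761]]
wrist_force: [-2.0, -3.0, 11.2]
grip_width: -0.001
grasp_force: 4.6
```

```bash
python3 nudge.py '[[0, 0, 0, -0.0015, 0, 0.0013, 0], [0, 0, 0, -0.003, 0, 0.0026, 0]]'
```

```text
time_s: 10.2
eef_pos: [0.6048, -0.0833, 0.0694]
tool_rot: [[-0.763, 0.001, 0.646], [0.0, 1.0, -0.001], [-0.646, -0.001, -0.763]]
wrist_force: [-8.1, -0.6, 10.8]
grip_width: 0.002
grasp_force: 5.3
```

```bash
python3 nudge.py '[[0, 0, 0, -0.0052, 0, -0.0061, 0], [0, 0, 0, 0.0047, 0, -0.0145, 0], [0, 0, 0, 0.0047, 0, -0.0145, 0], [0, 0, 0, 0.0085, 0, -0.01, 0], [0, 0, 0, 0.0099, 0, -0.0084, 0], [0, 0, 0, 0.0099, 0, -0.0084, 0]]'
```

```text
time_s: 10.8
eef_pos: [0.5923, -0.0835, 0.0702]
tool_rot: [[-0.762, 0.001, 0.648], [-0.001, 1.0, -0.002], [-0.648, -0.002, -0.762]]
wrist_force: [-13.8, -3.7, 24.0]
grip_width: -0.002
grasp_force: 13.6
```

```bash
python3 nudge.py '[[0, 0, 0, -0.0015, 0, 0.0013, 0], [0, 0, 0, -0.003, 0, 0.0026, 0]]'
```

```text
time_s: 11.0
eef_pos: [0.597, -0.0835, 0.0713]
tool_rot: [[-0.76, 0.001, 0.65], [-0.001, 1.0, -0.002], [-0.65, -0.003, -0.76]]
wrist_force: [-7.5, -3.9, 24.6]
grip_width: 0.001
grasp_force: 11.8
```

```bash
python3 nudge.py '[[0, 0, 0, -0.0015, 0, 0.0013, 0], [0, 0, 0, -0.003, 0, 0.0026, 0]]'
```

```text
time_s: 11.2
eef_pos: [0.6016, -0.0834, 0.0707]
tool_rot: [[-0.761, 0.002, 0.649], [0.0, 1.0, -0.002], [-0.649, -0.001, -0.761]]
wrist_force: [-1.5, -2.2, 13.7]
grip_width: 0.002
grasp_force: 6.0
```

```bash
python3 nudge.py '[[0, 0, 0, -0.0015, 0, 0.0013, 0], [0, 0, 0, -0.003, 0, 0.0026, 0]]'
```

```text
time_s: 11.4
eef_pos: [0.6047, -0.0832, 0.0695]
tool_rot: [[-0.762, 0.001, 0.647], [0.001, 1.0, -0.001], [-0.647, -0.0, -0.762]]
wrist_force: [-6.5, -0.5, 11.5]
grip_width: 0.003
grasp_force: 5.2
```

```bash
for i in 1; do python3 nudge.py '[[0, 0, 0, -0.0052, 0, -0.0061, 0], [0, 0, 0, 0.0059, 0, -0.0155, 0], [0, 0, 0, 0.0059, 0, -0.0155, 0], [0, 0, 0, 0.0111, 0, -0.0094, 0], [0, 0, 0, 0.0111, 0, -0.0094, 0], [0, 0, 0, 0.0088, 0, -0.0075, 0], [0, 0, 0, 0.0065, 0, -0.0055, 0], [0, 0, 0, 0.0042, 0, -0.0036, 0]]';done
```

```text
time_s: 12.2
eef_pos: [0.5979, -0.083, 0.0708]
tool_rot: [[-0.761, -0.002, 0.649], [-0.003, 1.0, -0.001], [-0.649, -0.003, -0.761]]
wrist_force: [-15.7, -3.6, 35.4]
grip_width: -0.001
grasp_force: 17.1
```

```bash
python3 nudge.py '[[0, 0, 0, -0.0023, 0, 0.0019, 0], [0, 0, 0, -0.0042, 0, 0.0036, 0], [0, 0, 0, -0.0094, 0, -0.0025, 0], [0, 0, 0, 0.0017, 0, -0.0119, 0], [0, 0, 0, 0.0017, 0, -0.0119, 0], [0, 0, 0, 0.0069, 0, -0.0058, 0], [0, 0, 0, 0.0069, 0, -0.0058, 0], [0, 0, 0, 0.0046, 0, -0.0039, 0], [0, 0, 0, 0.0023, 0, -0.0019, 0], [0, 0, 0, 0, 0, 0, 0]]'
```

```text
time_s: 13.2
eef_pos: [0.5942, -0.0834, 0.0692]
tool_rot: [[-0.765, -0.003, 0.645], [-0.005, 1.0, -0.002], [-0.645, -0.005, -0.765]]
wrist_force: [-37.3, -8.1, 55.9]
grip_width: -0.002
grasp_force: 33.4
```

```bash
python3 nudge.py '[[0, 0, 0, -0.0023, 0, 0.0019, 0], [0, 0, 0, -0.0042, 0, 0.0036, 0], [0, 0, 0, -0.0094, 0, -0.0025, 0], [0, 0, 0, 0.0017, 0, -0.0119, 0], [0, 0, 0, 0.0017, 0, -0.0119, 0], [0, 0, 0, 0.0069, 0, -0.0058, 0], [0, 0, 0, 0.0069, 0, -0.0058, 0], [0, 0, 0, 0.0046, 0, -0.0039, 0], [0, 0, 0, 0.0023, 0, -0.0019, 0], [0, 0, 0, 0, 0, 0, 0]]'
```

```text
time_s: 14.2
eef_pos: [0.5933, -0.0834, 0.0686]
tool_rot: [[-0.766, -0.004, 0.643], [-0.006, 1.0, -0.001], [-0.643, -0.005, -0.766]]
wrist_force: [-54.1, -11.3, 67.7]
grip_width: -0.002
grasp_force: 43.4
```

```bash
python3 nudge.py '[[0, 0, 0, -0.0077, 0, -0.0092, 0], [0, 0, 0, -0.0077, 0, -0.0092, 0]]';python3 nudge.py '[[0, 0, 0, 0, 0, -0.04, 0], [0, 0, 0, 0, 0, -0.08, 0], [0, 0, 0, 0.02, 0, -0.08, 0], [0, 0, 0, 0.02, 0, -0.08, 0]]'
python3 - <<'E'
from h import *
from station import env
L=[]
for n,x,y,w,h in(('top',270,165,80,80),('side',235,150,80,80)):
    f=env.grab_frame(n);np.savez(n+'3.npz',**f);i=f['image'][y:y+h,x:x+w,::-1];i=((i/255.)**.6*255).astype(np.uint8);L.append(cv2.resize(i,(400,400),interpolation=cv2.INTER_CUBIC))
cv2.imwrite('pics/p3.png',np.hstack(L))
E
```

```text
time_s: 14.4
eef_pos: [0.5984, -0.0836, 0.081]
tool_rot: [[-0.763, 0.002, 0.646], [0.001, 1.0, -0.002], [-0.646, -0.001, -0.763]]
wrist_force: [1.2, -0.4, -1.0]
grip_width: 0.005
grasp_force: 0.0
time_s: 14.8
eef_pos: [0.5504, -0.0902, 0.1368]
tool_rot: [[-0.777, 0.001, 0.629], [0.003, 1.0, 0.002], [-0.629, 0.003, -0.777]]
wrist_force: [1.3, -0.2, 0.5]
grip_width: 0.0
grasp_force: 0.0
```

View pics/p3.png

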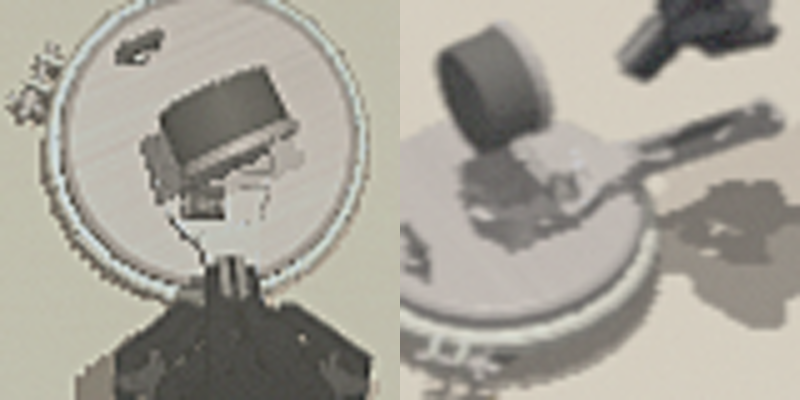

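The gripper is clear and the wrench lies on the plate. Its worm is at (203,207) in the top half, and the handle runs from (650,158) to the hole at (765,118) in the side half. I'll work out its present pose.

Run:
```python
from h import *
T,S=np.load('top3.npz'),np.load('side3.npz')
f=lambda cx,cy,x,y:np.array((x+(cx+.5)/5-.5,y+(cy+.5)/5-.5))
w=tri(T,f(203,207,270,165),S,f(170,190,235,150));print('worm',w,plane(T,f(203,207,270,165),.066),plane(S,f(170,190,235,150),.066))
h=plane(S,f(367,118,235,150),.063);print('hole',h)
for a in(w,):
    d=h-a;print(np.degrees(np.arctan2(d[1],d[0]))%360-198.2,np.hypot(*d[:2]))
print('slot',plane(S,f(245,158,235,150),.063),plane(S,f(330,130,235,150),.063))
```

```text
worm [ 0.58846758 -0.08182949  0.06363029] [ 0.5904563  -0.08212004  0.066     ] [ 0.58674846 -0.07869411  0.066     ]
hole [ 0.46445574 -0.1229565   0.063     ]
0.14747339505976242 0.13065361263232025
slot [ 0.54024048 -0.10096869  0.063     ] [ 0.48770865 -0.11631473  0.063     ]
```

```bash
python3 -c "
from h import *
to((.509,-.113,.12),105);to((.509,-.113,.055),105)"
```

```text
[-0.0833  0.6779 -0.2518  0.0432 -0.0247 -0.0132] F [ 0.3  0.1 -0.4] g -0.005
[-0.0833  0.6779 -0.2518  0.0841 -0.025   0.0373] F [ 0.3  0.1 -0.4] g -0.005
```

```bash
python3 nudge.py '[[-0.02, 0.15, -0.06, 0.02, 0, -0.03, 0.3], [-0.04, 0.3, -0.12, 0.03, -0.01, -0.03, 0.6], [-0.06, 0.45, -0.18, 0.035, -0.02, -0.025, 0.7], [-0.08, 0.6, -0.23, 0.043, -0.0247, -0.0132, 0.7], [-0.0833, 0.678, -0.252, 0.043, -0.0247, -0.0132, 0.7], [-0.0833, 0.678, -0.252, 0.043, -0.0247, -0.0132, 0.7], [-0.0833, 0.678, -0.252, 0.043, -0.0247, -0.0132, 0.7]]'; python3 -c "
from h import *
to((.509,-.113,.12),105);to((.509,-.113,.056),105)"
```

```text
time_s: 15.6
eef_pos: [0.5116, -0.1115, 0.12]
tool_rot: [[-0.965, -0.261, -0.003], [-0.261, 0.965, 0.001], [0.002, 0.002, -1.0]]
wrist_force: [0.4, 0.2, -0.7]
grip_width: 0.698
grasp_force: 0.0
[ 0.0021 -0.0024  0.0019  0.0029 -0.0008  0.    ] F [ 0.4  0.2 -0.7] g 0.698
[ 0.0021 -0.0024  0.0019  0.0028 -0.0009  0.064 ] F [ 0.4  0.2 -0.7] g 0.698
```

```bash
python3 nudge.py '[[0, 0, 0, 0.0028, -0.0009, 0.035, 0.7], [0, 0, 0, 0.0028, -0.0009, 0.064, 0.7], [0, 0, 0, 0.0028, -0.0009, 0.064, 0.7], [0, 0, 0, 0.0028, -0.0009, 0.064, 0.2], [0, 0, 0, 0.0028, -0.0009, 0.064, 0], [0, 0, 0, 0.0028, -0.0009, 0.064, 0], [0, 0, 0, 0.0028, -0.0009, 0.064, 0]]'; python3 nudge.py '[[0, 0, 0.044, -0.0004, 0.0053, 0, 0], [0, 0, 0.087, -0.001, 0.0107, 0, 0], [0, 0, 0.087, -0.001, 0.0107, 0, 0]]'; python3 -c "
from station import env;o=env.get_obs();print(o['wrist_force'],o['ft_torque'])"; python3 nudge.py '[[0, 0, 0.044, -0.001, 0.0053, 0, 0], [0, 0, 0.087, -0.0019, 0.0105, 0, 0], [0, 0, 0.087, -0.0019, 0.0105, 0, 0]]';python3 -c "
from station import env;o=env.get_obs();print(o['wrist_force'],o['ft_torque'])"
```

```text
time_s: 16.3
eef_pos: [0.5064, -0.1151, 0.0582]
tool_rot: [[-0.966, -0.259, 0.002], [-0.259, 0.966, -0.003], [-0.001, -0.003, -1.0]]
wrist_force: [-1.3, -0.1, 5.8]
grip_width: 0.217
grasp_force: 58.6
time_s: 16.6
eef_pos: [0.5043, -0.1043, 0.0582]
tool_rot: [[-0.985, -0.174, 0.001], [-0.174, 0.985, -0.003], [-0.001, -0.003, -1.0]]
wrist_force: [-3.8, 1.0, 7.6]
grip_width: 0.217
grasp_force: 59.7
[-3.84519689  0.98869314  7.60733265] [0.21400542 0.7962997  0.26886895]
time_s: 16.9
eef_pos: [0.5035, -0.0947, 0.0581]
tool_rot: [[-0.996, -0.088, -0.0], [-0.088, 0.996, -0.005], [0.001, -0.005, -1.0]]
wrist_force: [-8.2, -2.8, 14.7]
grip_width: 0.214
grasp_force: 60.6
[-8.22642114 -2.81829026 14.67200662] [-0.59918497  1.66141256  0.48417672]
```

```bash
python3 nudge.py '[[0, 0, 0.044, 0.001, 0.0055, -0.001, 0], [0, 0, 0.087, 0.001, 0.011, -0.002, 0], [0, 0, 0.087, 0.001, 0.011, -0.002, 0], [0, 0, 0.087, 0.001, 0.011, -0.002, 0]]';python3 -c "
from station import env;o=env.get_obs();print(o['wrist_force'],o['ft_torque'],o['joints'])"
```

```text
time_s: 17.3
eef_pos: [0.503, -0.083, 0.0592]
tool_rot: [[-1.0, -0.003, 0.001], [-0.003, 1.0, -0.002], [-0.001, -0.002, -1.0]]
wrist_force: [4.6, 0.8, -2.9]
grip_width: 0.215
grasp_force: 59.1
[ 4.63618851  0.78943455 -2.88049489] [ 0.43615514 -0.5642086   0.28369871] [ 0.79564999  0.85903555 -1.21402801  2.03835563  0.99433384  1.01228625
  0.63385719]
```

```bash
python3 nudge.py '[[0, 0, -0.044, -0.001, -0.0055, 0, 0], [0, 0, -0.087, -0.001, -0.011, 0, 0], [0, 0, -0.087, -0.001, -0.011, 0, 0]]';python3 -c "
from station import env;o=env.get_obs();print(o['wrist_force'],o['ft_torque'])
from h import *
p=np.radians(-10);c,s=np.cos(p),np.sin(p);M=np.array((.631,-.088));W=M+np.array((c*-.04-s*.006,s*-.04+c*.006));print('worm',W)
L=(np.sin(.7)*c,np.sin(.7)*s,-np.cos(.7))
to((*(W-.06*np.array((c,s))),.14),80,lean=L)"; python3 nudge.py '[[0, 0, 0, 0, 0, 0, 0.3], [0, 0, 0, 0, 0, 0, 0.7], [0, 0, 0, 0, 0, 0, 0.7], [0, 0, 0, 0, 0, -0.04, 0.7], [0, 0, 0, 0, 0, -0.07, 0.5]]'
```

```text
time_s: 17.6
eef_pos: [0.503, -0.0945, 0.0586]
tool_rot: [[-0.996, -0.089, -0.001], [-0.089, 0.996, -0.001], [0.001, -0.001, -1.0]]
wrist_force: [0.2, 3.3, -1.8]
grip_width: 0.217
grasp_force: 59.3
[ 0.23927222  3.30858521 -1.75904541] [0.58123553 0.04665629 0.42225804]
worm [ 0.59264958 -0.07514523]
[ 0.0909 -0.6966  0.2532 -0.033   0.0269 -0.0815] F [ 0.2  3.3 -1.8] g 0.217
time_s: 18.1
eef_pos: [0.5031, -0.0935, 0.1299]
tool_rot: [[-0.996, -0.088, -0.001], [-0.088, 0.996, -0.001], [0.001, -0.001, -1.0]]
wrist_force: [0.3, 0.2, -0.1]
grip_width: 0.546
grasp_force: 0.0
```

```bash
python3 nudge.py '[[0.02, -0.15, 0.06, -0.01, 0.01, -0.02, 0.3], [0.04, -0.3, 0.12, -0.02, 0.02, -0.02, 0], [0.06, -0.45, 0.18, -0.033, 0.027, -0.02, 0], [0.08, -0.6, 0.23, -0.033, 0.027, -0.02, 0], [0.0909, -0.6966, 0.2532, -0.033, 0.027, -0.02, 0], [0.0909, -0.6966, 0.2532, -0.033, 0.027, -0.02, 0], [0.0909, -0.6966, 0.2532, -0.033, 0.027, -0.02, 0], [0.0909, -0.6966, 0.2532, -0.033, 0.027, -0.02, 0], [0.0909, -0.6966, 0.2532, -0.033, 0.027, -0.02, 0]]'; python3 -c "
from h import *
p=np.radians(-10);c,s=np.cos(p),np.sin(p);W=np.array((.5926,-.0751))
L=(np.sin(.7)*c,np.sin(.7)*s,-np.cos(.7))
to((*(W+.001*np.array((c,s))),.085),80,lean=L)"
```

```text
time_s: 19.0
eef_pos: [0.5493, -0.0648, 0.156]
tool_rot: [[-0.765, 0.175, 0.62], [0.136, 0.985, -0.11], [-0.63, -0.0, -0.777]]
wrist_force: [-0.3, 0.3, 0.6]
grip_width: 0.0
grasp_force: 0.0
[-0.0009 -0.0187 -0.001   0.0094 -0.0026  0.0838] F [-0.3  0.3  0.6] g 0.0
```

```bash
python3 nudge.py '[[0, -0.009, 0, 0.005, -0.001, 0.03, 0], [0, -0.0187, 0, 0.0094, -0.0026, 0.06, 0], [0, -0.0187, 0, 0.0094, -0.0026, 0.0838, 0], [0, -0.0187, 0, 0.0094, -0.0026, 0.0838, 0], [0, -0.0187, 0, 0.0094, -0.0026, 0.0838, 0]]'; python3 -c "
from h import *
p=np.radians(-10);c,s=np.cos(p),np.sin(p);W=np.array((.5926,-.0751))
L=(np.sin(.7)*c,np.sin(.7)*s,-np.cos(.7))
to((*(W+.001*np.array((c,s))),.0675),80,lean=L)"
```

```text
time_s: 19.5
eef_pos: [0.594, -0.0749, 0.087]
tool_rot: [[-0.752, 0.174, 0.636], [0.132, 0.985, -0.113], [-0.646, -0.001, -0.763]]
wrist_force: [-1.0, 0.9, 0.5]
grip_width: 0.003
grasp_force: 0.0
[-0.001   0.0026  0.0006  0.0129 -0.0004  0.0147] F [-1.   0.9  0.5] g 0.003
```

```bash
python3 nudge.py '[[0, 0.0026, 0, 0.007, 0, 0.008, 0], [0, 0.0026, 0, 0.0129, 0, 0.0147, 0], [0, 0.0026, 0, 0.0129, 0, 0.0147, 0]]';  python3 nudge.py '[[0, 0, 0, -0.0015, 0, 0.0013, 0], [0, 0, 0, -0.003, 0, 0.0026, 0]]'; python3 nudge.py '[[0, 0, 0, -0.0015, 0, 0.0013, 0], [0, 0, 0, -0.003, 0, 0.0026, 0]]' |grep -E 'pos|force'; python3 nudge.py '[[0, 0, 0, -0.0015, 0, 0.0013, 0], [0, 0, 0, -0.003, 0, 0.0026, 0]]'|grep -E 'pos|force'
```

```text
time_s: 19.8
eef_pos: [0.5951, -0.0757, 0.07]
tool_rot: [[-0.748, 0.173, 0.64], [0.13, 0.985, -0.115], [-0.651, -0.003, -0.759]]
wrist_force: [-13.7, -2.1, 33.7]
grip_width: -0.004
grasp_force: 17.7
time_s: 20.0
eef_pos: [0.599, -0.0762, 0.071]
tool_rot: [[-0.748, 0.173, 0.641], [0.129, 0.985, -0.115], [-0.652, -0.003, -0.759]]
wrist_force: [-11.8, -3.5, 35.1]
grip_width: -0.001
grasp_force: 16.6
eef_pos: [0.6038, -0.0769, 0.0702]
wrist_force: [-4.0, -0.4, 19.1]
grasp_force: 8.2
eef_pos: [0.607, -0.0773, 0.0692]
wrist_force: [-8.6, 1.4, 21.4]
grasp_force: 10.2
```

```bash
cat > /dev/null; python3 nudge.py '[[0, 0, 0, -0.0052, 0, -0.0061, 0], [0, 0, 0, 0.0043, 0, -0.0142, 0], [0, 0, 0, 0.0043, 0, -0.0142, 0], [0, 0, 0, 0.0085, 0, -0.0092, 0], [0, 0, 0, 0.0085, 0, -0.0092, 0]]'|grep -E 'pos|force';  python3 nudge.py '[[0, 0, 0, -0.0015, 0, 0.0013, 0], [0, 0, 0, -0.003, 0, 0.0026, 0]]'|grep -E 'pos|force'; python3 nudge.py '[[0, 0, 0, -0.0015, 0, 0.0013, 0], [0, 0, 0, -0.003, 0, 0.0026, 0]]' |grep -E 'pos|force'; python3 nudge.py '[[0, 0, 0, -0.0015, 0, 0.0013, 0], [0, 0, 0, -0.003, 0, 0.0026, 0]]'|grep -E 'pos|force'
```

```text
eef_pos: [0.5945, -0.0758, 0.0701]
wrist_force: [-15.6, -2.7, 29.5]
grasp_force: 16.0
eef_pos: [0.5981, -0.0761, 0.0709]
wrist_force: [-17.1, -1.6, 37.0]
grasp_force: 17.4
eef_pos: [0.6029, -0.0769, 0.0705]
wrist_force: [-9.1, -0.3, 23.7]
grasp_force: 9.9
eef_pos: [0.6065, -0.0775, 0.0693]
wrist_force: [-6.3, 1.2, 16.1]
grasp_force: 7.8
```

```bash
cat >> h.py <<'E'
def mom():
    from station import env
    o=env.get_obs();r=o['eef_pos'][:2]-np.array((.629,-.087));F=o['wrist_force'];print('M',round(r[0]*F[1]-r[1]*F[0]+o['ft_torque'][2],3),'F',F.round(1),'T',o['ft_torque'].round(2),'p',o['eef_pos'].round(4),'yh',np.degrees(np.arctan2(o['tool_rot'][1,1],o['tool_rot'][0,1])).round(1))
E
python3 nudge.py '[[0, 0, 0, -0.0077, 0, -0.0092, 0], [0, 0, 0, -0.0077, 0, -0.03, 0], [0, 0, 0, 0.01, 0, -0.07, 0], [0, 0, 0, 0.01, 0, -0.07, 0]]' >/dev/null
python3 -c "
from h import *
mom();to((.503,-.0945,.12),95)"
```

```text
M 0.071 F [ 0.5 -0.4  0.2] T [0.17 0.64 0.05] p [ 0.5658 -0.0725  0.1201] yh 79.6
[-0.0989  0.6793 -0.2557  0.045  -0.033  -0.0362] F [ 0.5 -0.4  0.2] g -0.002
```

```bash
python3 nudge.py '[[-0.02, 0.15, -0.06, 0.02, -0.01, -0.036, 0.3], [-0.04, 0.3, -0.12, 0.03, -0.02, -0.036, 0.6], [-0.07, 0.45, -0.18, 0.045, -0.033, -0.036, 0.7], [-0.09, 0.6, -0.23, 0.045, -0.033, -0.036, 0.7], [-0.099, 0.679, -0.256, 0.045, -0.033, -0.036, 0.7], [-0.099, 0.679, -0.256, 0.045, -0.033, -0.036, 0.7], [-0.099, 0.679, -0.256, 0.045, -0.033, -0.036, 0.7]]'; python3 -c "
from h import *
mom();to((.503,-.0945,.0575),95)"
```

```text
time_s: 22.6
eef_pos: [0.5073, -0.0918, 0.1192]
tool_rot: [[-0.996, -0.09, 0.003], [-0.09, 0.996, 0.007], [-0.003, 0.007, -1.0]]
wrist_force: [0.9, 0.1, -1.1]
grip_width: 0.701
grasp_force: 0.0
M 0.021 F [ 0.9  0.1 -1.1] T [ 0.02 -0.07  0.03] p [ 0.5073 -0.0918  0.1192] yh 95.2
[ 0.0072  0.0033  0.003   0.0047 -0.0028  0.0617] F [ 0.9  0.1 -1.1] g 0.701
```

```bash
python3 nudge.py '[[0, 0, 0, 0.0047, -0.0028, 0.035, 0.7], [0, 0, 0, 0.0047, -0.0028, 0.0617, 0.7], [0, 0, 0, 0.0047, -0.0028, 0.0617, 0.4], [0, 0, 0, 0.0047, -0.0028, 0.0617, 0], [0, 0, 0, 0.0047, -0.0028, 0.0617, 0], [0, 0, 0, 0.0047, -0.0028, 0.0617, 0]]' |grep width
M(){ python3 -c "from h import *;mom()"; }
M; python3 nudge.py '[[0, 0, 0.0436, -0.0004, 0.0055, 0, 0], [0, 0, 0.0436, -0.0004, 0.0055, 0, 0]]' >/dev/null; M
python3 nudge.py '[[0, 0, 0.0436, -0.0004, 0.0055, 0, 0], [0, 0, 0.0436, -0.0004, 0.0055, 0, 0]]' >/dev/null; M
python3 nudge.py '[[0, 0, 0.0436, -0.0004, 0.0055, 0, 0], [0, 0, 0.0436, -0.0004, 0.0055, 0, 0]]' >/dev/null; M
python3 nudge.py '[[0, 0, -0.0436, 0, -0.0055, 0, 0], [0, 0, -0.0436, 0, -0.0055, 0, 0]]' >/dev/null; M
python3 nudge.py '[[0, 0, -0.0436, 0, -0.0055, 0, 0], [0, 0, -0.0436, 0, -0.0055, 0, 0]]' >/dev/null; M
```

```text
grip_width: 0.219
M 0.087 F [-3.1  0.7  5.6] T [0.1  0.56 0.2 ] p [ 0.5007 -0.0947  0.0592] yh 95.3
M 0.315 F [-3.1 -0.7  7.2] T [-0.08  0.7   0.23] p [ 0.5005 -0.0895  0.0592] yh 92.7
M 0.526 F [-3.3 -1.8  8.2] T [-0.26  0.8   0.28] p [ 0.5005 -0.0842  0.0592] yh 90.2
M 0.478 F [-3.9 -1.4  8.7] T [-0.21  0.83  0.27] p [ 0.5007 -0.0787  0.0592] yh 87.7
M -0.139 F [-5.2  2.5  8.4] T [0.43 1.07 0.16] p [ 0.5003 -0.0834  0.0591] yh 90.4
M -0.021 F [-3.7  1.6  4.7] T [0.23 0.66 0.19] p [ 0.5005 -0.0893  0.0587] yh 92.8
```

```bash
M(){ python3 -c "from h import *;mom()"; }
for i in 1; do :; done
python3 nudge.py '[[0, 0, -0.0436, 0, -0.0055, 0, 0], [0, 0, -0.0436, 0, -0.0055, 0, 0]]' >/dev/null; M
python3 nudge.py '[[0, 0, -0.0436, 0, -0.0055, 0, 0], [0, 0, -0.0436, 0, -0.0055, 0, 0]]' >/dev/null; M
python3 nudge.py '[[0, 0, -0.0436, 0, -0.0055, 0, 0], [0, 0, -0.0436, 0, -0.0055, 0, 0]]' >/dev/null; M
python3 nudge.py '[[0, 0, -0.0436, 0, -0.0055, 0, 0], [0, 0, -0.0436, 0, -0.0055, 0, 0]]' >/dev/null; M
```

```text
M -0.009 F [-3.1  1.5  4.9] T [0.39 0.64 0.21] p [ 0.5007 -0.0946  0.0585] yh 95.3
M 0.009 F [-3.4  0.9  5.3] T [0.38 0.7  0.16] p [ 0.5012 -0.1001  0.0585] yh 97.8
M -0.035 F [-3.5  1.   6. ] T [0.33 0.8  0.16] p [ 0.5018 -0.1057  0.0585] yh 100.3
M -0.078 F [-4.3  1.2  7. ] T [0.39 0.96 0.18] p [ 0.5028 -0.1109  0.0585] yh 102.8
```

```bash
M(){ python3 -c "from h import *;mom()"; }
python3 nudge.py '[[0, 0, -0.0436, 0.001, -0.0055, 0, 0], [0, 0, -0.0436, 0.001, -0.0055, 0, 0]]' >/dev/null; M
python3 nudge.py '[[0, 0, -0.0436, 0, -0.0055, 0, 0], [0, 0, -0.0436, 0, -0.0055, 0, 0]]' >/dev/null; M
python3 nudge.py '[[0, 0, -0.0436, 0, -0.0055, 0, 0], [0, 0, -0.0436, 0, -0.0055, 0, 0]]' >/dev/null; M
python3 nudge.py '[[0, 0, -0.0436, 0, -0.0055, 0, 0], [0, 0, -0.0436, 0, -0.0055, 0, 0]]' >/dev/null; M
python3 nudge.py '[[0, 0, -0.0436, 0, -0.0055, 0, 0], [0, 0, -0.0436, 0, -0.0055, 0, 0]]' >/dev/null; M
```

```text
M -0.025 F [-0.9  1.6  6.7] T [0.32 0.21 0.21] p [ 0.5038 -0.1166  0.0585] yh 105.2
M -0.193 F [-2.1  2.1  7.2] T [0.49 0.4  0.14] p [ 0.5052 -0.1218  0.0585] yh 107.7
M -0.275 F [-2.3  2.4  6.5] T [0.52 0.45 0.1 ] p [ 0.5068 -0.127   0.0585] yh 110.2
M -0.274 F [-2.1  2.5  7.5] T [0.56 0.57 0.13] p [ 0.5086 -0.1321  0.0585] yh 112.7
M -0.3 F [-3.3  2.7  8.3] T [0.59 0.63 0.18] p [ 0.5106 -0.1372  0.0585] yh 115.2
```

```bash
M(){ python3 -c "from h import *;mom()"; }
python3 nudge.py '[[0, 0, 0.0436, -0.0003, 0.0055, 0, 0], [0, 0, 0.087, -0.0009, 0.011, 0, 0], [0, 0, 0.131, -0.0017, 0.0165, 0, 0], [0, 0, 0.1745, -0.0027, 0.022, 0, 0], [0, 0, 0.1745, -0.0027, 0.022, 0, 0]]' >/dev/null; M
python3 nudge.py '[[0, 0, 0, 0, 0, 0, 0.3], [0, 0, 0, 0, 0, 0, 0.7], [0, 0, 0, 0, 0, 0, 0.7], [0, 0, 0, 0, 0, -0.04, 0.7], [0, 0, 0, 0, 0, -0.07, 0.5]]' >/dev/null; python3 -c "
from h import *
to((.53,-.0826,.15),90,lean=(np.sin(.7),0,-np.cos(.7)))"
```

```text
M -0.364 F [-2.   3.5  4.9] T [0.83 0.29 0.13] p [ 0.5036 -0.1161  0.0584] yh 105.2
[ 0.0982 -0.6933  0.2534 -0.0352  0.026  -0.0213] F [ 0.1  0.5 -0.1] g 0.549
```

```bash
python3 nudge.py '[[0.02, -0.15, 0.06, -0.01, 0.01, -0.02, 0.3], [0.04, -0.3, 0.12, -0.02, 0.02, -0.02, 0], [0.06, -0.45, 0.18, -0.035, 0.026, -0.02, 0], [0.08, -0.6, 0.23, -0.035, 0.026, -0.02, 0], [0.098, -0.693, 0.2534, -0.035, 0.026, -0.02, 0], [0.098, -0.693, 0.2534, -0.035, 0.026, -0.02, 0], [0.098, -0.693, 0.2534, -0.035, 0.026, -0.02, 0], [0.098, -0.693, 0.2534, -0.035, 0.026, -0.02, 0]]'>/dev/null; python3 -c "
from h import *
to((.592,-.0826,.083),90,lean=(np.sin(.7),0,-np.cos(.7)))"
```

```text
[ 0.0046 -0.0172  0.0009  0.0071  0.0034  0.0861] F [ 0.1  0.8 -0.6] g 0.002
```

```bash
python3 nudge.py '[[0, -0.009, 0, 0.004, 0.002, 0.03, 0], [0.0046, -0.0172, 0, 0.007, 0.0034, 0.06, 0], [0.0046, -0.0172, 0, 0.0071, 0.0034, 0.086, 0], [0.0046, -0.0172, 0, 0.0071, 0.0034, 0.086, 0], [0.0046, -0.0172, 0, 0.0071, 0.0034, 0.086, 0]]'>/dev/null; python3 -c "
from h import *
to((.592,-.0826,.068),90,lean=(np.sin(.7),0,-np.cos(.7)))"
```

```text
[-0.0004  0.0014  0.003   0.0108 -0.0005  0.0126] F [0.6 0.  0. ] g 0.004
```

```bash
G="grep -E pos|wrist"; python3 nudge.py '[[0, 0, 0, 0.006, 0, 0.007, 0], [0, 0, 0, 0.0108, 0, 0.0126, 0], [0, 0, 0, 0.0108, 0, 0.0126, 0]]'|$G;  python3 nudge.py '[[0, 0, 0, -0.0015, 0, 0.0013, 0], [0, 0, 0, -0.003, 0, 0.0026, 0]]'|$G; python3 nudge.py '[[0, 0, 0, -0.0015, 0, 0.0013, 0], [0, 0, 0, -0.003, 0, 0.0026, 0]]'|$G; python3 nudge.py '[[0, 0, 0, -0.0015, 0, 0.0013, 0], [0, 0, 0, -0.003, 0, 0.0026, 0]]'|$G
python3 -c "from h import *;mom()"
```

```text
eef_pos: [0.5935, -0.083, 0.0703]
wrist_force: [-10.9, -5.0, 25.7]
eef_pos: [0.5978, -0.083, 0.0713]
wrist_force: [-8.8, -2.7, 26.3]
eef_pos: [0.602, -0.0828, 0.0706]
wrist_force: [-6.0, -0.9, 16.8]
eef_pos: [0.6051, -0.0829, 0.0693]
wrist_force: [-10.1, -0.7, 15.9]
M 0.025 F [-10.1  -0.7  15.9] T [-0.07  0.4  -0.04] p [ 0.6051 -0.0829  0.0693] yh 90.0
```

```bash
G="grep -E pos|wrist"; for k in 1; do python3 nudge.py '[[0, 0, 0, -0.0052, 0, -0.0061, 0], [0, 0, 0, 0.0039, 0, -0.0138, 0], [0, 0, 0, 0.0039, 0, -0.0138, 0], [0, 0, 0, 0.0088, 0, -0.0081, 0], [0, 0, 0, 0.0088, 0, -0.0081, 0]]'|$G;  python3 nudge.py '[[0, 0, 0, -0.0015, 0, 0.0013, 0], [0, 0, 0, -0.003, 0, 0.0026, 0]]'|$G; python3 nudge.py '[[0, 0, 0, -0.0015, 0, 0.0013, 0], [0, 0, 0, -0.003, 0, 0.0026, 0]]'|$G; python3 nudge.py '[[0, 0, 0, -0.0015, 0, 0.0013, 0], [0, 0, 0, -0.0023, 0, 0.002, 0]]'|$G; done
```

```text
eef_pos: [0.5936, -0.0829, 0.0701]
wrist_force: [-16.8, -4.8, 33.3]
eef_pos: [0.598, -0.0828, 0.0711]
wrist_force: [-13.6, -4.1, 33.4]
eef_pos: [0.6021, -0.0827, 0.0703]
wrist_force: [-8.8, -1.5, 21.3]
eef_pos: [0.6049, -0.0826, 0.0693]
wrist_force: [-8.4, -1.2, 17.7]
```

```bash
python3 nudge.py '[[0, 0, 0, -0.0077, 0, -0.0092, 0], [0, 0, 0, -0.0077, 0, -0.03, 0], [0, 0, 0, 0.01, 0, -0.07, 0], [0, 0, 0, 0.01, 0, -0.07, 0]]' >/dev/null
python3 -c "
from h import *
to((.504,-.116,.12),105)"
```

```text
[-0.0948  0.6831 -0.2545  0.0435 -0.0266 -0.0371] F [ 0.3  0.5 -0.1] g 0.001
```

```bash
python3 nudge.py '[[-0.02, 0.15, -0.06, 0.02, -0.01, -0.037, 0.3], [-0.04, 0.3, -0.12, 0.03, -0.02, -0.037, 0.6], [-0.07, 0.45, -0.18, 0.0435, -0.027, -0.037, 0.7], [-0.09, 0.6, -0.23, 0.0435, -0.027, -0.037, 0.7], [-0.095, 0.683, -0.2545, 0.0435, -0.027, -0.037, 0.7], [-0.095, 0.683, -0.2545, 0.0435, -0.027, -0.037, 0.7], [-0.095, 0.683, -0.2545, 0.0435, -0.027, -0.037, 0.7]]'; python3 -c "
from h import *
to((.504,-.116,.0575),105)"
```

```text
time_s: 31.4
eef_pos: [0.5087, -0.1118, 0.1202]
tool_rot: [[-0.964, -0.265, 0.002], [-0.265, 0.964, 0.006], [-0.004, 0.006, -1.0]]
wrist_force: [-0.5, 1.2, -0.1]
grip_width: 0.694
grasp_force: 0.0
[ 0.0056  0.0037  0.0068  0.0059 -0.0031  0.0627] F [-0.5  1.2 -0.1] g 0.694
```

```bash
python3 nudge.py '[[0, 0, 0, 0.0059, -0.0031, 0.035, 0.7], [0, 0, 0, 0.0059, -0.0031, 0.0627, 0.7], [0, 0, 0, 0.0059, -0.0031, 0.0627, 0.4], [0, 0, 0, 0.0059, -0.0031, 0.0627, 0], [0, 0, 0, 0.0059, -0.0031, 0.0627, 0], [0, 0, 0, 0.0059, -0.0031, 0.0627, 0]]' |grep width
M(){ python3 -c "from h import *;mom()"; }
M; python3 nudge.py '[[0, 0, 0.0436, -0.0002, 0.0055, 0, 0], [0, 0, 0.0436, -0.0002, 0.0055, 0, 0]]' >/dev/null; M
python3 nudge.py '[[0, 0, 0.0436, -0.0002, 0.0055, 0, 0], [0, 0, 0.0436, -0.0002, 0.0055, 0, 0]]' >/dev/null; M
python3 nudge.py '[[0, 0, -0.0436, 0, -0.0055, 0, 0], [0, 0, -0.0436, 0, -0.0055, 0, 0]]' >/dev/null; M
python3 nudge.py '[[0, 0, -0.0436, 0, -0.0055, 0, 0], [0, 0, -0.0436, 0, -0.0055, 0, 0]]' >/dev/null; M
python3 nudge.py '[[0, 0, -0.0436, 0, -0.0055, 0, 0], [0, 0, -0.0436, 0, -0.0055, 0, 0]]' >/dev/null; M
python3 nudge.py '[[0, 0, -0.0436, 0, -0.0055, 0, 0], [0, 0, -0.0436, 0, -0.0055, 0, 0]]' >/dev/null; M
```

```text
grip_width: 0.217
M 0.057 F [-2.7  0.6  5.1] T [0.22 0.52 0.22] p [ 0.5016 -0.1171  0.0588] yh 105.3
M -0.163 F [-2.2  2.6  7.5] T [0.38 0.48 0.23] p [ 0.5004 -0.1117  0.0588] yh 102.8
M 0.268 F [-2.1  0.1  8.1] T [-0.06  0.47  0.32] p [ 0.4995 -0.1067  0.0588] yh 100.3
M -0.148 F [-4.4  1.9  9.4] T [0.3  0.82 0.21] p [ 0.5    -0.1116  0.0585] yh 103.0
M -0.076 F [-2.7  1.5  7.7] T [0.37 0.63 0.19] p [ 0.5014 -0.117   0.0585] yh 105.5
M -0.337 F [-3.3  2.5  8.2] T [0.48 0.78 0.09] p [ 0.5027 -0.1221  0.0585] yh 108.0
M -0.272 F [-3.5  1.5  8.7] T [0.49 0.86 0.06] p [ 0.5043 -0.1274  0.0584] yh 110.5
```

```bash
M(){ python3 -c "from h import *;mom()"; }
python3 nudge.py '[[0, 0, 0.035, -0.0002, 0.0044, 0, 0], [0, 0, 0.07, -0.0005, 0.0088, 0, 0], [0, 0, 0.07, -0.0005, 0.0088, 0, 0]]' >/dev/null; M
python3 nudge.py '[[0, 0, 0, 0, 0, 0, 0.3], [0, 0, 0, 0, 0, 0, 0.7], [0, 0, 0, 0, 0, 0, 0.7], [0, 0, 0, 0, 0, -0.04, 0.7], [0, 0, 0, 0, 0, -0.07, 0.5]]' >/dev/null; python3 -c "
from h import *
to((.53,-.0826,.15),91,lean=(np.sin(.7),0.01,-np.cos(.7)))"
```

```text
M -0.111 F [-0.8  1.8  4.3] T [0.53 0.17 0.14] p [ 0.5021 -0.1192  0.0583] yh 106.4
[ 0.0989 -0.6924  0.2555 -0.0382  0.0274 -0.0213] F [ 1.1  0.2 -0.7] g 0.546
```

```bash
python3 nudge.py '[[0.02, -0.15, 0.06, -0.01, 0.01, -0.02, 0.3], [0.04, -0.3, 0.12, -0.02, 0.02, -0.02, 0], [0.06, -0.45, 0.18, -0.038, 0.027, -0.02, 0], [0.08, -0.6, 0.23, -0.038, 0.027, -0.02, 0], [0.099, -0.693, 0.2555, -0.038, 0.027, -0.02, 0], [0.099, -0.693, 0.2555, -0.038, 0.027, -0.02, 0], [0.099, -0.693, 0.2555, -0.038, 0.027, -0.02, 0], [0.099, -0.693, 0.2555, -0.038, 0.027, -0.02, 0]]'>/dev/null; python3 -c "
from h import *
to((.592,-.083,.083),91,lean=(np.sin(.7),0.01,-np.cos(.7)))"
```

```text
[ 0.005  -0.0144 -0.0028  0.0069  0.0032  0.0853] F [ 0.2  0.1 -0.1] g 0.001
```

```bash
python3 nudge.py '[[0, -0.009, 0, 0.004, 0.002, 0.03, 0], [0.005, -0.0144, -0.003, 0.0069, 0.0032, 0.06, 0], [0.005, -0.0144, -0.003, 0.0069, 0.0032, 0.0853, 0], [0.005, -0.0144, -0.003, 0.0069, 0.0032, 0.0853, 0], [0.005, -0.0144, -0.003, 0.0069, 0.0032, 0.0853, 0]]'>/dev/null; python3 -c "
from h import *
to((.591,-.083,.068),91,lean=(np.sin(.7),0.01,-np.cos(.7)))"
```

```text
[-0.0016  0.0006  0.0049  0.0116 -0.0006  0.0124] F [-0.5 -0.6  0.9] g 0.002
```

```bash
G="grep -E pos|wrist"; python3 nudge.py '[[0, 0, 0.005, 0.006, 0, 0.007, 0], [0, 0, 0.005, 0.0116, 0, 0.0124, 0], [0, 0, 0.005, 0.0116, 0, 0.0124, 0]]'|$G;  python3 nudge.py '[[0, 0, 0, -0.0015, 0, 0.0013, 0], [0, 0, 0, -0.003, 0, 0.0026, 0]]'|$G; python3 nudge.py '[[0, 0, 0, -0.0015, 0, 0.0013, 0], [0, 0, 0, -0.003, 0, 0.0026, 0]]'|$G; python3 nudge.py '[[0, 0, 0, -0.0015, 0, 0.0013, 0], [0, 0, 0, -0.0025, 0, 0.0022, 0]]'|$G
python3 nudge.py '[[0, 0, 0, -0.0052, 0, -0.0061, 0], [0, 0, 0, 0.0039, 0, -0.0138, 0], [0, 0, 0, 0.0039, 0, -0.0138, 0], [0, 0, 0, 0.0088, 0, -0.0081, 0], [0, 0, 0, 0.0088, 0, -0.0081, 0]]'|$G;  python3 nudge.py '[[0, 0, 0, -0.0015, 0, 0.0013, 0], [0, 0, 0, -0.003, 0, 0.0026, 0]]'|$G; python3 nudge.py '[[0, 0, 0, -0.0015, 0, 0.0013, 0], [0, 0, 0, -0.003, 0, 0.0026, 0]]'|$G
```

```text
eef_pos: [0.5919, -0.0834, 0.0699]
wrist_force: [-13.8, -4.9, 25.4]
eef_pos: [0.5955, -0.0831, 0.0707]
wrist_force: [-17.6, -5.6, 36.5]
eef_pos: [0.6005, -0.0829, 0.0708]
wrist_force: [-10.3, -1.7, 23.8]
eef_pos: [0.6036, -0.0827, 0.0698]
wrist_force: [-3.2, 0.2, 12.9]
eef_pos: [0.5903, -0.0832, 0.0689]
wrist_force: [-20.3, -5.8, 30.2]
eef_pos: [0.5938, -0.083, 0.0698]
wrist_force: [-32.9, -5.4, 43.9]
eef_pos: [0.5998, -0.0826, 0.0709]
wrist_force: [-14.9, -3.3, 31.3]
```

```bash
python3 nudge.py '[[0, 0, 0, -0.0077, 0, -0.0092, 0], [0, 0, 0, -0.0077, 0, -0.03, 0], [0, 0, 0, 0.01, 0, -0.07, 0], [0, 0, 0, 0.01, 0, -0.07, 0]]' >/dev/null
python3 -c "
from h import *
to((.502,-.119,.12),106.4)"
```

```text
[-0.0954  0.6801 -0.2636  0.0436 -0.0273 -0.0361] F [ 0.1  0.1 -0.3] g -0.002
```

```bash
python3 nudge.py '[[-0.02, 0.15, -0.06, 0.02, -0.01, -0.037, 0.3], [-0.04, 0.3, -0.12, 0.03, -0.02, -0.037, 0.6], [-0.07, 0.45, -0.18, 0.0436, -0.027, -0.037, 0.7], [-0.09, 0.6, -0.23, 0.0436, -0.027, -0.037, 0.7], [-0.095, 0.68, -0.2636, 0.0436, -0.027, -0.037, 0.7], [-0.095, 0.68, -0.2636, 0.0436, -0.027, -0.037, 0.7], [-0.095, 0.68, -0.2636, 0.0436, -0.027, -0.037, 0.7]]' >/dev/null; python3 -c "
from h import *
to((.502,-.119,.058),106.4)
from station import env
L=[]
for n,x,y,w,h in(('top',270,165,80,80),('side',235,150,80,80)):
    f=env.grab_frame(n);np.savez(n+'4.npz',**f);i=f['image'][y:y+h,x:x+w,::-1];i=((i/255.)**.6*255).astype(np.uint8);L.append(cv2.resize(i,(400,400),interpolation=cv2.INTER_CUBIC))
cv2.imwrite('pics/p4.png',np.hstack(L))"
```

```text
[ 0.0043  0.0026  0.0068  0.0055 -0.0036  0.0627] F [ 0.4 -0.2 -0.7] g 0.698
```

View pics/p4.png

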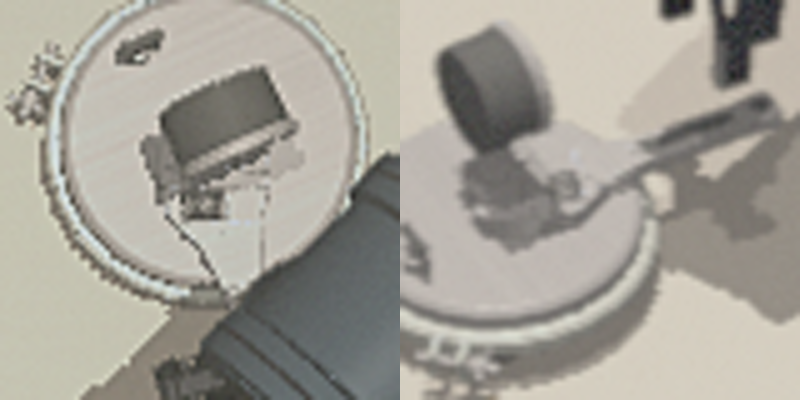

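In the side half the bright gap between movable jaw and nut near (480,212) has gone, and the wrench still lies flat on the nut. I grip the handle and turn it clockwise.

```bash
python3 nudge.py '[[0, 0, 0, 0.0055, -0.0036, 0.035, 0.7], [0, 0, 0, 0.0055, -0.0036, 0.0627, 0.7], [0, 0, 0, 0.0055, -0.0036, 0.0627, 0.4], [0, 0, 0, 0.0055, -0.0036, 0.0627, 0], [0, 0, 0, 0.0055, -0.0036, 0.0627, 0], [0, 0, 0, 0.0055, -0.0036, 0.0627, 0]]' |grep width
M(){ python3 -c "from h import *;mom()"; }
M; python3 nudge.py '[[0, 0, 0.0436, -0.0002, 0.0055, 0, 0], [0, 0, 0.0436, -0.0002, 0.0055, 0, 0]]' >/dev/null; M
python3 nudge.py '[[0, 0, 0.0436, -0.0002, 0.0055, 0, 0], [0, 0, 0.0436, -0.0002, 0.0055, 0, 0]]' >/dev/null; M
python3 nudge.py '[[0, 0, -0.0436, 0, -0.0055, 0, 0], [0, 0, -0.0436, 0, -0.0055, 0, 0]]' >/dev/null; M
python3 nudge.py '[[0, 0, -0.0436, 0, -0.0055, 0, 0], [0, 0, -0.0436, 0, -0.0055, 0, 0]]' >/dev/null; M
python3 nudge.py '[[0, 0, 0.0436, -0.0002, 0.0055, 0, 0], [0, 0, 0.087, -0.0006, 0.011, 0, 0], [0, 0, 0.131, -0.0011, 0.0164, 0, 0], [0, 0, 0.175, -0.002, 0.022, 0, 0]]' >/dev/null; M
```

```text
grip_width: 0.216
M -0.018 F [-3.2  0.3  6.3] T [0.07 0.65 0.12] p [ 0.4993 -0.1202  0.0597] yh 106.7
M 0.146 F [-3.5 -0.7  8.6] T [-0.09  0.63  0.15] p [ 0.4981 -0.115   0.0597] yh 104.2
M 0.284 F [-3.5 -0.4  9.6] T [-0.31  0.52  0.31] p [ 0.4971 -0.1098  0.0597] yh 101.7
M -0.444 F [-4.2  2.8  9. ] T [0.47 1.02 0.04] p [ 0.4978 -0.1142  0.0596] yh 104.3
M -0.573 F [-4.8  3.6  9.9] T [0.67 1.2  0.04] p [ 0.499  -0.1194  0.0596] yh 106.8
M 0.878 F [-1.3 -3.3  7.3] T [-0.78  0.    0.45] p [ 0.4956 -0.0994  0.0597] yh 96.6
```

```bash
M(){ python3 -c "from h import *;mom()"; }
python3 nudge.py '[[0, 0, 0.0436, -0.0004, 0.0058, 0, 0], [0, 0, 0.0873, -0.0008, 0.0117, 0, 0], [0, 0, 0.131, -0.0016, 0.0175, 0, 0], [0, 0, 0.1745, -0.0025, 0.0233, 0, 0], [0, 0, 0.218, -0.004, 0.029, 0, 0], [0, 0, 0.2618, -0.0054, 0.0347, 0, 0], [0, 0, 0.305, -0.0072, 0.0403, 0, 0], [0, 0, 0.349, -0.0091, 0.0458, 0, 0], [0, 0, 0.349, -0.0091, 0.0458, 0, 0]]' >/dev/null; M
```

```text
M -0.161 F [2.6 1.3 4. ] T [ 0.34 -0.61  0.1 ] p [ 0.4999 -0.0515  0.0597] yh 76.7
```

```bash
M(){ python3 -c "from h import *;mom()"; }
python3 nudge.py '[[0, 0, 0.0436, -0.0005, 0.0058, 0, 0], [0, 0, 0.0873, -0.001, 0.0117, 0, 0], [0, 0, 0.131, -0.0018, 0.0175, 0, 0], [0, 0, 0.1745, -0.0028, 0.0233, 0, 0], [0, 0, 0.1745, -0.0028, 0.0233, 0, 0]]' >/dev/null; M
python3 nudge.py '[[0, 0, 0.0436, -0.0005, 0.0058, 0, 0], [0, 0, 0.0873, -0.001, 0.0117, 0, 0], [0, 0, 0.0873, -0.001, 0.0117, 0, 0]]' >/dev/null; M
python3 nudge.py '[[0, 0, 0.0436, -0.0005, 0.0058, 0, 0], [0, 0, 0.0873, -0.001, 0.0117, 0, 0], [0, 0, 0.0873, -0.001, 0.0117, 0, 0]]' >/dev/null; M
```

```text
M 0.832 F [ 2.2 -5.1  6.6] T [-1.1  -0.39  0.33] p [ 0.5074 -0.0313  0.0595] yh 66.7
M 0.543 F [ 2.4 -3.7  2.4] T [-0.89 -0.59  0.27] p [ 0.5128 -0.0209  0.0593] yh 61.7
M 0.358 F [ 3.5 -3.9 -0.2] T [-1.02 -0.8   0.19] p [ 0.5194 -0.0111  0.0593] yh 56.7
```

```bash
M(){ python3 -c "from h import *;mom()"; }
python3 nudge.py '[[0, 0, 0.0436, -0.0007, 0.0058, 0, 0], [0, 0, 0.0873, -0.0015, 0.0117, 0, 0], [0, 0, 0.0873, -0.0015, 0.0117, 0, 0]]' >/dev/null; M
python3 nudge.py '[[0, 0, 0.0436, -0.0005, 0.0058, 0, 0], [0, 0, 0.0436, -0.0005, 0.0058, 0, 0]]' >/dev/null; M
python3 nudge.py '[[0, 0, 0.0436, -0.0005, 0.0058, 0, 0], [0, 0, 0.0436, -0.0005, 0.0058, 0, 0]]' >/dev/null; M
```

```text
M 0.153 F [ 3.1 -4.  -0.7] T [-0.93 -0.76  0.01] p [ 0.5269 -0.0019  0.0592] yh 51.7
M 0.22 F [ 2.9 -4.6 -1. ] T [-1.01 -0.77  0.02] p [0.5308 0.0021 0.0592] yh 49.2
M 0.013 F [ 3.5 -3.9 -0.9] T [-1.   -0.71 -0.03] p [0.535  0.0063 0.0592] yh 46.7
```

```bash
M(){ python3 -c "from h import *;mom()"; }
python3 nudge.py '[[0, 0, 0.0436, -0.002, 0.0058, 0, 0], [0, 0, 0.0436, -0.002, 0.0058, 0, 0]]' >/dev/null; M
python3 nudge.py '[[0, 0, 0.0436, -0.0005, 0.0058, 0, 0], [0, 0, 0.0436, -0.0005, 0.0058, 0, 0]]' >/dev/null; M
python3 nudge.py '[[0, 0, 0.0436, -0.0005, 0.0058, 0, 0], [0, 0, 0.0436, -0.0005, 0.0058, 0, 0]]' >/dev/null; M
```

```text
M 0.168 F [-0.9 -1.7  1. ] T [-0.43  0.05 -0.07] p [0.5395 0.0099 0.0591] yh 44.2
M 0.054 F [-0.6 -0.6  0.1] T [-0.52  0.01 -0.06] p [0.5441 0.0136 0.059 ] yh 41.7
M 0.063 F [-1.1 -1.5  0.4] T [-0.33  0.24 -0.17] p [0.5485 0.0174 0.059 ] yh 39.3
```

```bash
M(){ python3 -c "from h import *;mom()"; }
python3 nudge.py '[[0, 0, 0.0436, -0.0005, 0.0058, 0, 0], [0, 0, 0.0436, -0.0005, 0.0058, 0, 0]]' >/dev/null; M
python3 nudge.py '[[0, 0, 0.0436, -0.0005, 0.0058, 0, 0], [0, 0, 0.0436, -0.0005, 0.0058, 0, 0]]' >/dev/null; M
python3 - <<'E'
from h import *
from station import env
for n in('top','side'):
    f=env.grab_frame(n);np.savez(n+'5.npz',**f)
a,b=np.load('side4.npz')['image'],np.load('side5.npz')['image']
T=np.load('top5.npz');S=np.load('side5.npz')
# expected worm (psi=yh-105) projection & darkness blobs near
yh=np.radians(34.3-105);c,s=np.cos(yh),np.sin(yh);W=np.array((.629-.04*c-.006*s,-.087-.04*s+.006*c,.066));print(W,proj(T,W),proj(S,W))
for cc in(T,S):
    u,v=proj(cc,W).round().astype(int);g=cv2.cvtColor(cc['image'],cv2.COLOR_RGB2GRAY)[v-10:v+11,u-10:u+11];print(g)
E
```

```text
M -0.03 F [-1.9  0.9  0.6] T [ 0.1   0.38 -0.17] p [0.5534 0.0211 0.059 ] yh 36.8
M -0.074 F [-2.4  2.8  0.3] T [ 0.48  0.59 -0.14] p [0.5583 0.0246 0.059 ] yh 34.3
[ 0.62144223 -0.04726488  0.066     ] [297.64871596 194.61455082] [257.76278335 196.81539533]
[[ 55  81 149 182 177 170 169 168 168 170 176  52 192 180  93 140 108  66
   51  49  54]
 [ 61  55  67  90 138 180 174 168 168 172 182  59  98 192 189 112  45  41
   52  54  58]
 [ 62  63  56  57  64 111 184 180 175 173 184 169 176 193  82  44  43  50
   52  51  58]
 [ 64  64  64  60  60  61  96 147 183 178 176 182 115 147  23  36  47  48
   55  53  55]
 [ 49  68  68  65  64  61  65  65 115 190 186 192  82 197  20  36  46  51
   52  55  55]
 [ 41  44  60  67  66  68  65  60  65 101  80  64  62 213  43  36  43  48
   51  53  54]
 [ 64  45  37  51  67  69  66  67  65  72  57  51  44  91  86  31  40  45
   49  51  53]
 [ 66  64  54  40  44  62  70  70  73  72  81  72  53  33  93  52  35  45
   49  51  52]
 [ 65  66  65  67  51  36  56  73  74  72  78  78  78  60  68  70  34  42
   48  49  52]
 [ 64  67  66  68  67  57  43  48  65  7
[... 2198 characters left out ...]
5  86  80 106 133 153 158 159 163 167 167 169 168 137  83  58
   67  77  74]
 [159 158 161 132  86  82  90  86  85 110 142 158 157 157 163 161 134  87
   56  56  54]
 [159 163 164 162 128  84  68  63  68  73  77  81  83 123 144 151 153 135
   86  48  37]
 [160 161 160 164 162 135 103  97 102  90  67  65  67 106 132 133 131 151
  132  83  41]
 [158 159 158 160 164 162 163 156 132 104  95  86  90 116 130 129 119 111
  111 106  72]
 [159 159 159 161 162 165 167 165 162 160 160 158 157 158 141 124 102  81
   88  85  68]
 [159 159 158 161 160 162 164 165 163 163 161 161 160 161 159 143 115  87
   76  77  74]
 [162 161 161 158 159 161 160 165 164 163 162 160 160 160 160 164 159 130
  104  89  76]]
```

```bash
M(){ python3 -c "from h import *;mom()"; }
python3 nudge.py '[[0, 0, -0.0436, 0, -0.0055, 0, 0], [0, 0, -0.0436, 0, -0.0055, 0, 0]]' >/dev/null; M
python3 nudge.py '[[0, 0, -0.0436, 0, -0.0055, 0, 0], [0, 0, -0.0436, 0, -0.0055, 0, 0]]' >/dev/null; M
python3 nudge.py '[[0, 0, 0.0436, 0, 0.0055, 0, 0], [0, 0, 0.0436, 0, 0.0055, 0, 0]]' >/dev/null; M
python3 nudge.py '[[0, 0, 0.0436, 0, 0.0055, 0, 0], [0, 0, 0.0436, 0, 0.0055, 0, 0]]' >/dev/null; M
```

```text
M 0.058 F [-4.7  4.   0.9] T [ 0.8   0.92 -0.14] p [0.5532 0.0212 0.0589] yh 36.9
M -0.006 F [-4.7  4.1  1. ] T [ 0.78  1.03 -0.16] p [0.5486 0.0179 0.0589] yh 39.4
M 0.099 F [-4.9  3.7 -0.1] T [ 0.54  1.1  -0.15] p [0.5533 0.0214 0.0589] yh 36.8
M 0.068 F [-4.2  3.3 -0.7] T [ 0.51  0.89 -0.17] p [0.558  0.0245 0.059 ] yh 34.3
```

```bash
python3 nudge.py '[[0, 0, 0, 0, 0, 0, 0.3], [0, 0, 0, 0, 0, 0, 0.7], [0, 0, 0, 0, 0, 0, 0.7], [0, 0, 0, 0, 0, -0.05, 0.7], [0, 0, 0, 0.05, 0, -0.1, 0.7], [0, 0, 0, 0.1, 0, -0.12, 0.7], [0, 0, 0, 0.1, 0, -0.12, 0.7], [0, 0, 0, 0.1, 0, -0.12, 0.7]]'
python3 - <<'E'
from h import *
from station import env
for n in('top','side'):
    f=env.grab_frame(n);np.savez(n+'6.npz',**f)
    a=cam(n)['image'].astype(int);d=np.abs(f['image'].astype(int)-a).max(2)
    m=(d>18).astype(np.uint8)
    C=proj(f,(.629,-.087,.06)).astype(int);print(n,C)
    x0,y0=C-[45,35];sub=m[y0:y0+62,x0:x0+90]
    g=cv2.cvtColor(f['image'],cv2.COLOR_RGB2GRAY)[y0:y0+62,x0:x0+90]
    print(x0,y0);print('\n'.join(''.join('.' if not v else ('#' if q<100 else 'o') for v,q in zip(r,gr)) for r,gr in zip(sub,g)))
E
```

```text
time_s: 45.5
eef_pos: [0.5011, 0.1095, 0.1813]
tool_rot: [[-0.566, 0.824, 0.007], [0.824, 0.566, 0.004], [-0.001, 0.008, -1.0]]
wrist_force: [1.0, -0.6, -0.1]
grip_width: 0.698
grasp_force: 0.0
top [311 192]
266 157
..o........................................ooooooooo...o...ooooooooo.oo.oooooooooooooooooo
..........oooooooooooooooooooooo.ooooooooo.oooo.oooo..oo..oo.ooooooooooooooooooooooooooooo
ooooooo.oo.oooooooooooooooooooooooooooooooooooooooo....o..oooo.oooooooooooooooooooooooo..o
oooooooooooooo.oooooooooo.ooo.oo.oooooooooooooooooo..ooo..oooooooo.ooooooo.ooooo.ooooooooo
oooooooooooooooooooooooooooooooooooooo...ooooo..o....o.o..ooo.ooooooooooooooo.oo.ooooooooo
ooooooooooooo.oooooooooo.oo.o.ooooo...ooooooooooooo.......oooooooooooooooooooooooooooooooo
.ooooooooooooo.oooo.oooooooooooo.o..oooo..o.......ooooo...ooooooooo.oo.ooooooooooooooooooo
ooo.oooooooooooooooooo.ooooooo.ooooo..................ooooo..oooooooooo.o.ooooooooooo.oo.o
ooooooo.oooooooooo..ooooooooo..oo........oooo.ooo.o..o....oo..oooooooooooooooooooo.ooooooo
ooooooooooo..ooooooooooooooo.ooo.....oooooooooo.o.oooo.....ooo..o
[... 9722 characters left out ...]
...............................o####.ooo#####ooo#....o...o.....
............................................................####.oooo####oooo...o...o.o.o.
......................o......................................###.ooooo###.oooo..o........o
................................................o................##o.......oooo...o.......
.........................o.....................................#####ooooo#..o.....o......o
...........................o...................................######.oooo#.##oo...o.o..oo
...........................o...................................o###...#ooooo####o...o..ooo
..............................o............................o....##......ooooo####o.....o..
```

Run:
```python
from h import *
S=np.load('side6.npz');off=np.array((208,153))
for ps in(-55,-70):
  p=np.radians(ps);c,s=np.cos(p),np.sin(p)
  for n,q in dict(fixtip=(13,-15,17),fixthroat=(-19,-15,17),movtip=(13,15,17),movthroat=(-19,15,17),worm=(-40,6,16),hnd0=(-84,-14,13.5),grip=(-123,-24,13.5),hole=(-168,-36,13.5)).items():
    x,y,z=np.array(q)/1e3;print(ps,n,(proj(S,(.629+c*x-s*y,-.087+s*x+c*y,.05+z))-off).round(1))
g=cv2.cvtColor(S['image'],cv2.COLOR_RGB2GRAY);d=np.abs(S['image'].astype(int)-cam('side')['image'].astype(int)).max(2)
print('\n'.join(''.join('.' if v<=18 else('#' if q<100 else 'o') for v,q in zip(r,gr)) for r,gr in zip(d[205:232,255:320],g[205:232,255:320])))
```

```text
-55 fixtip [46.2 29.2]
-55 fixthroat [53.8 34.8]
-55 movtip [38.2 34.4]
-55 movthroat [45.8 40. ]
-55 worm [53.4 42.5]
-55 hnd0 [69.7 47.6]
-55 grip [82.3 53.1]
-55 hole [97.5 59.5]
-70 fixtip [47.9 29.5]
-70 fixthroat [53.2 36.3]
-70 movtip [38.5 33.1]
-70 movthroat [43.6 40. ]
-70 worm [49.9 43.8]
-70 hnd0 [64.  51.8]
-70 grip [74.3 59.6]
-70 hole [86.7 68.9]
o.......ooo##oo..o####oooo............o....o.o########oo.........
..........o####.o..##.#...............o....oo.o#######oo.........
...........o####.ooo#####ooo#....o...o.......o..######oo.........
.............####.oooo####oooo...o...o.o.o....o..o###oo..........
..............###.ooooo###.oooo..o........o.......oooo...........
.o................##o.......oooo...o.........o...................
................#####ooooo#..o.....o......o......................
................######.oooo#.##oo...o.o..oo......................
................o###...#ooooo####o...o..ooo......................
............o....##......ooooo####o.....o........................
...........................o..o####o....o........................
.o...o..o.
[... 345 characters left out ...]
#o.....o#oo.oo#oo.ooo...................
....................#######o.....o#oo.....o#oo...................
..................oo########o.....o#oo...o##oo...................
...................oooo######o.....o##oo###oo....................
.................o..ooo########o...oo####oo......................
............o..oo..o.oooo########o..oo##oo.......................
.........o..o.......o.oooo#######o....oo.........................
..o...o.....o....o.o.....oooo#####o..............................
..o.o................o.o.oooo#######o............................
.o.o.o.o................o...ooo######o...........................
......o..o...o.o......o...o.oooo######oo.........................
```

Handle hole and jaw tip in the side view match the wrench still lying on the nut, at heading about −70°. It started snug and turned about 70°, more than the nut could have left, so the nut has reached its stop. Now I take the wrench off along its own −x.

```bash
python3 -c "
from h import *
to((.558,.0245,.0585),34.3)"; python3 nudge.py '[[0, 0, 0, -0.05, 0, 0.03, 0.7], [0, 0, 0, -0.1, 0, 0.06, 0.7], [0, 0, 0, -0.1, 0, 0.06, 0.7]]'; python3 -c "
from h import *
to((.558,.0245,.0585),34.3)"
```

```text
[ 0.0043  0.0007 -0.0016 -0.0985  0.      0.1206] F [-0.6  0.3  0.5] g 0.698
time_s: 45.9
eef_pos: [0.5589, 0.0169, 0.1146]
tool_rot: [[-0.556, 0.831, -0.001], [0.831, 0.556, -0.0], [0.001, -0.001, -1.0]]
wrist_force: [-0.4, -0.9, -0.3]
grip_width: 0.7
grasp_force: 0.0
[-0.0014 -0.0006 -0.0091  0.0068  0.0036  0.0561] F [-0.4 -0.9 -0.3] g 0.7
```

```bash
M(){ python3 -c "from h import *;mom()"; }
python3 nudge.py '[[0, 0, -0.009, 0.0068, 0.0036, 0.03, 0.7], [0, 0, -0.009, 0.0068, 0.0036, 0.0561, 0.7], [0, 0, -0.009, 0.0068, 0.0036, 0.0561, 0.4], [0, 0, -0.009, 0.0068, 0.0036, 0.0561, 0], [0, 0, -0.009, 0.0068, 0.0036, 0.0561, 0], [0, 0, -0.009, 0.0068, 0.0036, 0.0561, 0]]'|grep grip; M
python3 nudge.py '[[0, 0, 0.0436, -0.0003, 0.0058, 0, 0], [0, 0, 0.0873, -0.0008, 0.0116, 0, 0], [0, 0, 0.0873, -0.0008, 0.0116, 0, 0]]' >/dev/null; M
python3 nudge.py '[[0, 0, 0.0436, -0.0003, 0.0058, 0, 0], [0, 0, 0.0873, -0.0008, 0.0116, 0, 0], [0, 0, 0.0873, -0.0008, 0.0116, 0, 0]]' >/dev/null; M
python3 nudge.py '[[0, 0, 0.0436, -0.0003, 0.0058, 0, 0], [0, 0, 0.0873, -0.0008, 0.0116, 0, 0], [0, 0, 0.0873, -0.0008, 0.0116, 0, 0]]' >/dev/null; M
```

```text
grip_width: 0.014
M -0.095 F [ 0.5  0.4 -0. ] T [ 0.01  0.05 -0.01] p [0.5581 0.0317 0.0641] yh 34.7
M 0.059 F [-0.2 -0.3  0.1] T [0.03 0.03 0.02] p [0.5684 0.0381 0.0641] yh 29.7
M 0.082 F [-0.4 -0.5  0.9] T [ 0.02 -0.04  0.  ] p [0.5785 0.0429 0.0637] yh 24.7
M 0.039 F [-0.  -0.4  0.1] T [-0.05  0.01  0.02] p [0.5891 0.0468 0.0635] yh 19.8
```

```bash
python3 nudge.py '[[0, 0, 0, 0, 0, -0.03, 0.3], [0, 0, -0.1, 0, -0.015, -0.03, 0.7], [0, 0, -0.25, 0, -0.03, -0.03, 0.7], [0, 0, -0.25, 0, -0.03, -0.03, 0.7], [0, 0, -0.25, 0, -0.03, -0.03, 0.7]]'|grep pos; python3 -c "
from h import *
to((.558,.0245,.0585),34.3)"
```

```text
eef_pos: [0.5604, 0.0362, 0.0931]
[ 0.0045 -0.0007 -0.007  -0.0084 -0.0087  0.0345] F [ 0.9 -0.7  0.1] g 0.699
```

```bash
M(){ python3 -c "from h import *;mom()"; }
python3 nudge.py '[[0, 0, -0.007, -0.0084, -0.0087, 0, 0.7], [0, 0, -0.007, -0.0084, -0.0087, 0.02, 0.7], [0, 0, -0.007, -0.0084, -0.0087, 0.0345, 0.7], [0, 0, -0.007, -0.0084, -0.0087, 0.0345, 0.4], [0, 0, -0.007, -0.0084, -0.0087, 0.0345, 0], [0, 0, -0.007, -0.0084, -0.0087, 0.0345, 0], [0, 0, -0.007, -0.0084, -0.0087, 0.0345, 0]]'|grep -E 'grip|grasp|time'; M
python3 nudge.py '[[0, 0, 0.0436, -0.0003, 0.0058, 0, 0], [0, 0, 0.0873, -0.0008, 0.0116, 0, 0], [0, 0, 0.0873, -0.0008, 0.0116, 0, 0]]'|grep -E 'width'; M
python3 nudge.py '[[0, 0, 0.0436, -0.0003, 0.0058, 0, 0], [0, 0, 0.0873, -0.0008, 0.0116, 0, 0], [0, 0, 0.0873, -0.0008, 0.0116, 0, 0]]'|grep -E 'width'; M
```

```text
time_s: 48.6
grip_width: 0.212
grasp_force: 58.6
M -0.101 F [-0.   1.   2.5] T [ 0.27  0.19 -0.03] p [0.5583 0.0254 0.0592] yh 34.4
grip_width: 0.216
M -0.215 F [-0.1  2.7  0.3] T [ 0.52 -0.05 -0.07] p [0.5687 0.0317 0.0591] yh 29.4
grip_width: 0.217
M -0.137 F [-0.2  3.2  3.1] T [ 0.63  0.05 -0.01] p [0.5789 0.0366 0.059 ] yh 24.5
```

```bash
python3 nudge.py '[[0, 0, 0, 0.01, 0.0027, -0.001, 0], [0, 0, 0, 0.022, 0.006, -0.002, 0], [0, 0, 0, 0.036, 0.0096, -0.002, 0], [0, 0, 0, 0.05, 0.0134, -0.002, 0], [0, 0, 0, 0.06, 0.016, -0.002, 0], [0, 0, 0, 0.06, 0.016, -0.01, 0], [0, 0, 0, 0.06, 0.016, -0.04, 0], [0, 0, 0, 0.06, 0.016, -0.05, 0], [0, 0, 0, 0.06, 0.016, -0.05, 0]]'; python3 -c "
from h import *
to((.443,.151,.11),87.4)"
```

```text
time_s: 50.1
eef_pos: [0.5691, 0.0969, 0.1102]
tool_rot: [[-0.413, 0.911, 0.006], [0.911, 0.413, 0.003], [0.001, 0.007, -1.0]]
wrist_force: [-0.1, -0.1, -3.3]
grip_width: 0.213
grasp_force: 59.2
[ 6.600e-03  3.300e-03 -1.100e+00  1.013e-01 -9.250e-02 -4.000e-04] F [-0.1 -0.1 -3.3] g 0.213
```

```bash
python3 nudge.py '[[0, 0, -0.14, 0.02, -0.02, 0, 0], [0, 0, -0.28, 0.04, -0.04, 0, 0], [0, 0, -0.42, 0.06, -0.055, 0, 0], [0, 0, -0.56, 0.08, -0.07, 0, 0], [0, 0, -0.7, 0.1, -0.09, 0, 0], [0, 0, -0.84, 0.1013, -0.0925, 0, 0], [0, 0, -0.98, 0.1013, -0.0925, 0, 0], [0, 0, -1.1, 0.1013, -0.0925, 0, 0], [0, 0, -1.1, 0.1013, -0.0925, 0, 0], [0, 0, -1.1, 0.1013, -0.0925, 0, 0], [0, 0, -1.1, 0.1013, -0.0925, 0.05, 0], [0, 0, -1.1, 0.1013, -0.0925, 0.09, 0], [0, 0, -1.1, 0.1013, -0.0925, 0.0995, 0], [0, 0, -1.1, 0.1013, -0.0925, 0.0995, 0]]'
```

```text
time_s: 51.5
eef_pos: [0.4423, 0.1514, 0.009]
tool_rot: [[-0.999, 0.046, 0.003], [0.046, 0.999, 0.002], [-0.003, 0.003, -1.0]]
wrist_force: [-0.9, -0.1, -0.3]
grip_width: 0.21
grasp_force: 69.2
```

```bash
python3 nudge.py '[[0, 0, 0, 0, 0, 0.002, 0], [0, 0, 0, 0, 0, 0.002, 0.3], [0, 0, 0, 0, 0, 0.002, 0.8], [0, 0, 0, 0, 0, 0.002, 0.8], [0, 0, 0, 0, 0, 0.002, 0.8], [0, 0, 0, 0, 0, -0.05, 0.8], [0, 0, 0, 0, 0, -0.1, 0.8], [0, 0, 0, 0.05, 0.05, -0.15, 0.8], [0, 0, 0, 0.05, 0.15, -0.15, 0.8], [0, 0, 0, 0.05, 0.25, -0.15, 0.8], [0, 0, 0, 0.05, 0.25, -0.15, 0.8], [0, 0, 0, 0.05, 0.25, -0.15, 0.8]]'
python3 - <<'E'
from h import *
from station import env
f=env.grab_frame('top');np.savez('top7.npz',**f);s=env.grab_frame('side');np.savez('side7.npz',**s)
for k in('image',):
    a=cv2.cvtColor(f[k],cv2.COLOR_RGB2GRAY)[204:232,214:250];b=cv2.cvtColor(cam('top')[k],cv2.COLOR_RGB2GRAY)[204:232,214:250]
    print(np.abs(a.astype(int)-b).mean())
    for r in range(4,14,2): print('now',a[r,2:30]);print('t0 ',b[r,2:30])
# side view: hole + jaws same place as at start?
E
```

```text
time_s: 52.7
eef_pos: [0.4037, 0.3804, 0.158]
tool_rot: [[-0.999, 0.046, 0.004], [0.046, 0.999, 0.003], [-0.004, 0.003, -1.0]]
wrist_force: [1.8, 0.3, 0.3]
grip_width: 0.8
grasp_force: 0.0
27.849206349206348
now [160 161 162 161 162 160 161 161 160 162 168 183  24 137 169 164 161 160
 162 162 162 161 163 165  87 168 164 163]
t0  [144 144 146 143 144 145 146 146 149 154 155  83 148 146 143 147 144 144
 143 143 143 142 145 144 142 143 146 144]
now [161 162 161 160 162 162 161 163 162 166 177  67 106 137 167 163 162 162
 161 160 161 162 162 162 169 172 169  82]
t0  [144 146 145 145 145 148 139 145 149 159  57 119 149 145 145 145 145 144
 144 145 144 144 143 145 146 145 146 145]
now [159 162 162 161 163 165 162 163 161 174 147  31 138 166 162 162 161 162
 162 161 163 164 110 167 169 168 176  61]
t0  [143 145 145 144 147 144 146 146 154 120  84 121 149 145 145 145 144 144
 145 143 144 146 144 156 149 106 147 145]
now [161 158 162 164 163 133  62  73 176 184  22 136 169 162 162 163 161 162
 161 162 163 164 144 170 164 167 179  16]
t0  [146 144 147  95 146 145 145 150 165  26 123 147 148 145 144 142 144 145
 145 146 145 144 123 153 151 152  92 150]
now [160 162 164 161 166 167 166 169 161 166 160 160 165 161 160 162 162 161
 163 163 166 101 171 168 164 168 140 102]
t0  [145 144 146 148 144 146 150 158  57 114 150 149 144 145 144 145 143 145
 144 144 144 144 149 149 150 157  57 153]
```

The wrench is down. I'll check the jaw opening by rectifying the top view at jaw height and comparing it with the start.

Run:
```python
from h import *
from station import env
def prof(c,yaw,o):
    a=np.radians(yaw);cs,sn=np.cos(a),np.sin(a)
    ys=np.arange(-35,36,1.);out=[]
    for x in np.arange(-6,9,1.5):
        P=np.array([proj(c,(o[0]+(cs*x-sn*y)/1e3,o[1]+(sn*x+cs*y)/1e3,.017)) for y in ys],np.float32)
        out.append(cv2.remap(cv2.cvtColor(c['image'],cv2.COLOR_RGB2GRAY),P[None,:,0],P[None,:,1],cv2.INTER_CUBIC)[0])
    return np.mean(out,0).astype(int)
T0,T=cam('top'),np.load('top7.npz')
S0,S=cam('side'),np.load('side7.npz')
def feats(c,box,z):
    x,y,w,h=box;g=cv2.resize(cv2.cvtColor(c['image'],cv2.COLOR_RGB2GRAY)[y:y+h,x:x+w],None,fx=4,fy=4,interpolation=cv2.INTER_CUBIC)
    r=[]
    for k in cv2.findContours((g<100).astype(np.uint8),cv2.RETR_LIST,cv2.CHAIN_APPROX_NONE)[0]:
        if cv2.contourArea(k)>90:
            (a,b),s,an=cv2.minAreaRect(k);p=(x+(a+.5)/4-.5,y+(b+.5)/4-.5);print(np.round(plane(c,p,z)[:2],4),np.round(s,0)/4,round(an))
print('t0');feats(T0,(212,203,36,77),.0125);print('now');feats(T,(212,203,36,77),.0125)
for yaw in(-20,-17.6,-15): print(yaw,'t0 ',prof(T0,yaw,(.5665,.137)))
for yaw in(-20,-17.6,-15): print(yaw,'now',prof(T,yaw,(.5665,.137)))
```

```text
t0
[0.399  0.1526] [3.75 4.  ] 90
[0.4128 0.1402] [ 2.25 17.5 ] 4
[0.4576 0.1385] [11.    1.25] 90
[0.4474 0.1503] [ 3.75 21.5 ] 4
[0.4909 0.1334] [1.5 8.5] 21
[0.5216 0.1205] [ 1.75 13.  ] 27
[0.5303 0.1551] [9. 7.] 21
[0.5712 0.1567] [ 1.75 11.  ] 18
now
[0.4111 0.1419] [20.25 35.75] 90
[0.4591 0.1504] [ 4.   21.25] 4
[0.5398 0.1142] [1.75 8.  ] 27
[0.5418 0.1522] [8.75 7.  ] 18
-20 t0  [149 147 138 124 106  94  96 109 128 146 154 154 151 148 148 149 150 150
 148 145 142 141 143 144 144 144 144 145 145 145 145 145 145 145 144 144
 144 144 144 144 144 144 144 144 144 144 146 148 149 146 140 134 123  99
  69  54  71 112 148 163 159 152 147 146 146 145 141 136 134 138 143]
-17.6 t0  [150 149 143 128 109  92  90 103 125 145 154 154 151 148 148 149 150 150
 147 144 141 141 143 144 144 144 144 145 144 144 145 145 145 145 144 144
 144 144 144 144 144 144 144 144 144 144 146 149 149 146 140 134 121  94
  62  50  72 116 153 165 159 151 147 145 145 144 139 135 135 139 144]
-15 t0  [149 151 149 136 114  92  84  97 122 145 155 156 151 149 148 150 151 149
 146 142 141 142 143 144 144 144 145 14
[... 369 characters left out ...]
66 167 164 158 143 110  68  47  66
 116 164 186 183 171 161 158 158 160 162 163 163 162 162 162 162 161]
-17.6 now [160 147 124 100  88  98 128 157 173 174 170 167 165 164 166 168 171 172
 168 156 143 139 146 159 165 163 159 157 159 161 161 162 162 162 161 160
 161 161 162 161 161 161 161 162 164 167 167 164 158 141 108  67  47  70
 122 168 187 182 170 159 152 151 152 156 159 161 162 162 162 162 162]
-15 now [160 148 126 101  86  93 122 155 174 176 171 167 164 164 165 168 171 172
 166 154 142 139 147 159 166 164 160 158 159 161 162 162 162 161 161 161
 161 161 161 161 161 161 161 162 164 166 167 164 157 139 105  68  52  77
 128 170 185 179 168 157 149 144 143 146 151 155 158 161 162 163 162]
```

```bash
python3 - <<'E'
from h import *
def prof(c,yaw,o,x):
    a=np.radians(yaw);cs,sn=np.cos(a),np.sin(a);ys=np.arange(-35,36,.5)
    P=np.array([proj(c,(o[0]+(cs*x-sn*y)/1e3,o[1]+(sn*x+cs*y)/1e3,.017)) for y in ys],np.float32)
    return ys,cv2.remap(cv2.cvtColor(c['image'],cv2.COLOR_RGB2GRAY),P[None,:,0],P[None,:,1],cv2.INTER_CUBIC)[0].astype(int)
for n,c,o in(('t0',cam('top'),(.5665,.137)),('now',np.load('top7.npz'),(.578,.1341))):
    A=np.mean([prof(c,-17.6,o,x)[1] for x in np.arange(-8,10,1)],0);ys=np.arange(-35,36,.5)
    bg=np.median(A);print(n,bg)
    print([(ys[i],int(A[i]-bg)) for i in range(1,len(A)-1) if (A[i]<A[i-1] and A[i]<=A[i+1] and A[i]<bg-2) or (A[i]>A[i-1] and A[i]>=A[i+1] and A[i]>bg+3)])
E
python3 -c "
from station import env;print(env.get_obs()['time_s'])"
```

```text
t0 144.55555555555554
[(np.float64(-29.5), -48), (np.float64(-24.0), 9), (np.float64(-18.5), 6), (np.float64(-14.5), -3), (np.float64(13.0), 5), (np.float64(20.0), -91), (np.float64(24.0), 19), (np.float64(32.5), -8)]
now 161.55555555555554
[(np.float64(-29.5), -71), (np.float64(-24.0), 11), (np.float64(-18.5), 10), (np.float64(-14.5), -14), (np.float64(9.5), 6), (np.float64(16.5), -107), (np.float64(20.5), 21), (np.float64(27.5), -8)]
52.8
```

```bash
python3 -c "
from station import env;print(env.finish_job())"
```

```text
the job is handed in; nothing more can be done
None
```

I handed the job in at about 53 s with the wrench laid on the bare bench about 0.2 m from the holder, but I could not confirm that the nut is at its stop or that the jaws stayed under 31.2 mm: the jaws showed almost no play before the turn, but I felt no clear hard stop during it, and the top view afterwards put the opening at roughly 31 to 33 mm; I felt no contact with the gauge and never went near the beaker or honey jar.

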